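# Clear the sorting table and rack the sample tubs

### The arm

A 6-joint arm with a two-finger parallel gripper is mounted at the origin on the work surface. World frame = base frame: x ahead of the robot, y to its left, z up, the work surface at z = 0. Lengths are in m, angles in rad, forces in N, time in s.
With the tool pointing down it reaches from about 0.25 to 0.775 m from the base axis. Payload 4 kg.
Tool frame: the origin (TCP) lies on the centre line of the jaws, within the pads' length; the fingertips stand robot.tips_ahead ahead of it and the grasp point (between the pads) lies 8 mm behind it (robot.tips_ahead is the distance from the TCP to the fingertips, in m); z points along the fingers, y is the line along which they close (so a half turn about z gives the same grasp; the last joint's range is limited). The gripper opens to 94 mm and grips with 3 to 60 N. Pads are 16 mm wide; open, the fingers measure 119 mm over their backs; the gripper's body (75 mm by 177 mm) begins 78 mm behind the grasp point.
Start: joints at [-1.378, 0.087, 1.371, -0, 1.684, -0.103], TCP at [0.16, -0.526, 0.217] pointing down, gripper open.
Joint ranges: [-3.1, 3.1], [-0.76, 2.03], [0.27, 2.55], [-1.08, 4.22], [0.17, 2.65], [-2.57, 2.57]. Speed limits (rad/s): [2.79, 2.79, 3.14, 3.14, 3.14, 3.14].

### API

Orientations are given as [roll, pitch, yaw] about the fixed x, y, z axes, in that order (R = Rz(yaw) Ry(pitch) Rx(roll)).
In Python, from bench import robot, snapshot, close_job, spotter gives the robot as it stands. The module is installed in compiled form; this text tells all that it offers.
- The arm moves only by the tool servo_tool, never from a script. Its argument "commands" is one flat list of numbers, 7 for each row, row after row: the shift along the tool's x, y, z in m, then the turn, a rotation vector about the tool's x, y, z in degrees, then the finger opening in m, from 0 to 0.094. In form: [x, y, z, ax, ay, az, grip, x, y, z, ax, ay, az, grip, ...]. A call has 1 to 10 rows; each row is the pose to reach, as a shift and turn from the pose commanded when the call began, along the tool's axes at that moment; what a row does not reach only later rows make up. A row lasts 1/8 s, in which the tool goes at most 62.5 mm and 10.7 degrees, less where a joint would pass 70% of its speed; a pose out of reach is approached as far as the arm can. A call with a gripper value outside its range is refused whole. The fingers move at their own pace and stop on an object; the grip force is fixed at half the most. Time passes only in rows, so rows that repeat a pose let the fingers close. It gives the time, the measured TCP pose, the force, the opening and the grip force at its end, in the units of the state.
- robot.get_obs(): the state, without advancing time (a new reading comes with each control period).
- snapshot(name): name is "scene" or "top"; returns a dict with "img" (480x640x3 uint8, blue, green, red), "camera_matrix" (3x3 intrinsics, pixels), "extrinsics" (4x4, takes a point from camera to world coordinates). Camera axes: x right, y down, z forward; pixel columns grow to the right and rows downward; lengths in m; the calibration is good to about 2 mm. A picture is of the moment at which its call begins. There is no depth.
- close_job(): hands the job in; it is judged then, once.
Trained networks look in a picture, given as the dict that the camera call returned (one of the last four; its "shot" number tells which), for a name from the list of things; names that differ only in an ending like _2 or _b are one class to them, and where a whole thing is asked for, a point or a joint stands for the part that bears it (a point fixed in the world has none). Each returns a list of dicts, best first, with "conf" (0 to 1); they miss things now and then, are a little off and sometimes report something else, mostly with a low value. They report only what shows in the picture. A call takes as long as a camera call. They do not tell look-alikes from the thing itself.
- spotter.trace(name, picture): "region" (480x640 bool, what is visible of it) and "box" ([left, top, width, height] in pixels, round what is visible of it).
The state is a dict: "time": time; "joint_positions": joint angles; "qvel": joint speeds; "joint_torque": joint torques, N m; "tool_pos": TCP position; "ee_rot": TCP orientation; "wrist_force": force on the tool from outside, world axes, zero at the start; "wrist_torque": the same for the moment, N m; "width": finger opening in m; "finger_force": force on a finger pad.
Only numpy, scipy, OpenCV 4.12 (cv2) and the standard library are available. Lean on these libraries where they do the work, as an engineer would, in place of code of your own. Each camera call takes 0.05 s, during which the arm holds its last target. There are 200 camera calls.

### The job

Finish the batch at the dried-banana sorting table: with the rake, sweep every loose slice fully into the blue catch pan, not touching the slices with the gripper itself, and then stand the rake upright, fully down, in the slot of its grey holder. Also set each sample tub on the sloping rack in the bay of its lid's colour, flat on the deck, square to it and against the front lip. When all of that is in place, press the green ready button right down and let go. Never tip a tub over, and leave everything else on the table where it is.

Things in the scene. Friction and masses are not known exactly. Their poses are not given: they have to be found in the camera images.
- tub_red: sealed square sample tub of dried banana, clear with a red lid, 46 x 46 x 60 mm tall, 120 g, standing on the table in front of the rack; origin at the centre of its underside, z up, x and y along its sides. May be absent.
- tub_yellow: sealed square sample tub of dried banana, clear with a yellow lid, 46 x 46 x 60 mm tall, 120 g, standing on the table in front of the rack; origin at the centre of its underside, z up, x and y along its sides. May be absent.
- tub_green: sealed square sample tub of dried banana, clear with a green lid, 46 x 46 x 60 mm tall, 120 g, standing on the table in front of the rack; origin at the centre of its underside, z up, x and y along its sides. May be absent.
- tub_blue: sealed square sample tub of dried banana, clear with a blue lid, 46 x 46 x 60 mm tall, 120 g, standing on the table in front of the rack; origin at the centre of its underside, z up, x and y along its sides. May be absent.
- chip0: loose dried banana slice, yellow disc 34 mm across and 12 mm thick, lying flat before the mouth of the pan; origin at the centre of its underside. May be absent.
- chip1: loose dried banana slice, yellow disc 34 mm across and 12 mm thick, lying flat before the mouth of the pan; origin at the centre of its underside. May be absent.
- chip2: loose dried banana slice, yellow disc 34 mm across and 12 mm thick, lying flat before the mouth of the pan; origin at the centre of its underside. May be absent.
- chip3: loose dried banana slice, yellow disc 34 mm across and 12 mm thick, lying flat before the mouth of the pan; origin at the centre of its underside. May be absent.
- chip4: loose dried banana slice, yellow disc 34 mm across and 12 mm thick, lying flat before the mouth of the pan; origin at the centre of its underside. May be absent.
- chip5: loose dried banana slice, yellow disc 34 mm across and 12 mm thick, lying flat before the mouth of the pan; origin at the centre of its underside. May be absent.
- rake: hand rake (pusher): white foot 100 mm long (y) x 30 mm thick (x) x 30 mm high, with a red square handle 26 x 26 mm rising from its middle to 125 mm above its underside; stands free; origin at the centre of its underside, z up. It is alike after a half turn
- holder: fixed grey holder, 54 x 124 x 25 mm high, with an open-topped slot 40 mm (x) by 110 mm (y); the slot's floor is 5 mm above the table and its walls 20 mm high, 7 mm thick; origin on the table under the slot's centre, y along the slot
- pan: fixed blue catch pan, its floor level with the table, with three walls 30 mm high and 6 mm thick; inside 170 mm wide (y from -85 to 85 mm); the open mouth is at x = -70 mm (no wall or step), the back wall's inner face at x = +70 mm; origin on the table at the centre. x points into the pan. It may stand left or right of the middle
- rack_deck: narrow sloping deck of the fixed white sample rack, 60 mm deep (x) by 290 mm (y), sloping 20 degrees down towards the robot; no fence behind or at the ends; origin on the deck's upper face at its centre, 90 mm above the table; x up the slope, y along the rack, z square to the deck. A lip 10 mm high, 5 mm thick runs along the lower edge, its inner face at x = -30 mm; the upper edge is at x = +30 mm
- bay_red (a point): the red bay of the rack, marked by a red strip 50 mm wide on deck and lip at deck y = +108 mm: the point on the deck's face where the centre of the tub's underside comes when it touches the lip; axes as the deck's
- bay_yellow (a point): the yellow bay of the rack, marked by a yellow strip 50 mm wide on deck and lip at deck y = +36 mm: the point on the deck's face where the centre of the tub's underside comes when it touches the lip; axes as the deck's
- bay_green (a point): the green bay of the rack, marked by a green strip 50 mm wide on deck and lip at deck y = -36 mm: the point on the deck's face where the centre of the tub's underside comes when it touches the lip; axes as the deck's
- bay_blue (a point): the blue bay of the rack, marked by a blue strip 50 mm wide on deck and lip at deck y = -108 mm: the point on the deck's face where the centre of the tub's underside comes when it touches the lip; axes as the deck's
- spray: bystander: blue spray bottle, 52 mm across, 140 mm high; origin at the centre of its underside
- counter: bystander: dark tally counter, 50 x 40 x 30 mm; origin at the centre of its underside
- marker: bystander: blue marker pen, 130 x 14 x 14 mm; origin at the centre of its underside
- beaker: bystander: white cup, 70 mm across and high; origin at the centre of its underside
- ready (a joint): travel of the green ready button, a spring push button: 0 up, 0.006 m fully down; it takes about 5 N
- ready_top (a point): centre of the top face of the green button (36 mm across, in a black housing on a yellow box 60 mm square and 50 mm high)
Mind the look-alikes: they are no part of the job. What is meant by the part that bears ready is not turquoise, and is the smaller of those in its own colour.

How it is judged:
On the way, in this order (a step that is already met when the one before it is completed fails the run):
1. the rake is set down upright at the table in front of or in the pan (x of rake in the frame of pan between -0.23 and 0.06 m and y of rake in the frame of pan between -0.19 and 0.19 m and height (world z) of rake below 0.012 m and angle between rake's own z axis and vertical below 0.4 rad), for 0.02 s.
2. every slice is wholly inside the pan (x of chip0 in the frame of pan between -0.052 and 0.07 m and y of chip0 in the frame of pan between -0.085 and 0.085 m and height (world z) of each of chip0, chip1, chip2, chip3, chip4, chip5 below 0.03 m and x of chip1 in the frame of pan between -0.052 and 0.07 m and y of chip1 in the frame of pan between -0.085 and 0.085 m and x of chip2 in the frame of pan between -0.052 and 0.07 m and y of chip2 in the frame of pan between -0.085 and 0.085 m and x of chip3 in the frame of pan between -0.052 and 0.07 m and y of chip3 in the frame of pan between -0.085 and 0.085 m and x of chip4 in the frame of pan between -0.052 and 0.07 m and y of chip4 in the frame of pan between -0.085 and 0.085 m and x of chip5 in the frame of pan between -0.052 and 0.07 m and y of chip5 in the frame of pan between -0.085 and 0.085 m), for 0.2 s.
3. the rake stands upright in the holder's slot (horizontal distance between rake and holder below 0.008 m and height (world z) of rake below 0.01 m and angle between rake's own z axis and vertical below 0.08 rad), for 0.2 s.
4. with slices, rake and tubs all in place, the green button is pressed right down (all of step 2 and all of step 3 and x of tub_red in the frame of rack_deck between -0.012 and 0.003 m and distance between tub_red and bay_red below 0.018 m and z of tub_red in the frame of rack_deck between -0.004 and 0.006 m and angle between the z axis of each of tub_red, tub_yellow, tub_green, tub_blue and the z axis of rack_deck, either way round below 0.09 rad and (angle between the x axis of tub_red and the x axis of rack_deck, either way round below 0.17 rad or angle between the x axis of tub_red and the y axis of rack_deck, either way round below 0.17 rad) and linear speed of each of tub_red, tub_yellow, tub_green, tub_blue below 0.02 m/s and x of tub_yellow in the frame of rack_deck between -0.012 and 0.003 m and distance between tub_yellow and bay_yellow below 0.018 m and z of tub_yellow in the frame of rack_deck between -0.004 and 0.006 m and (angle between the x axis of tub_yellow and the x axis of rack_deck, either way round below 0.17 rad or angle between the x axis of tub_yellow and the y axis of rack_deck, either way round below 0.17 rad) and x of tub_green in the frame of rack_deck between -0.012 and 0.003 m and distance between tub_green and bay_green below 0.018 m and z of tub_green in the frame of rack_deck between -0.004 and 0.006 m and (angle between the x axis of tub_green and the x axis of rack_deck, either way round below 0.17 rad or angle between the x axis of tub_green and the y axis of rack_deck, either way round below 0.17 rad) and x of tub_blue in the frame of rack_deck between -0.012 and 0.003 m and distance between tub_blue and bay_blue below 0.018 m and z of tub_blue in the frame of rack_deck between -0.004 and 0.006 m and (angle between the x axis of tub_blue and the x axis of rack_deck, either way round below 0.17 rad or angle between the x axis of tub_blue and the y axis of rack_deck, either way round below 0.17 rad) and value of joint ready above 0.0045 m), for 0.05 s.
At the end, for the whole second after the job is handed in: Button pressed last. Slices in the pan, centres 18 mm+ inside the mouth; rake in the slot, within 8 mm of centre, upright (0.08 rad); each tub at rest in its colour's bay: within 10 mm of the lip, 18 mm of the bay point, flat (0.09 rad), square (0.17 rad) (all of step 2 and all of step 3 and x of tub_red in the frame of rack_deck between -0.012 and 0.003 m and distance between tub_red and bay_red below 0.018 m and z of tub_red in the frame of rack_deck between -0.004 and 0.006 m and angle between the z axis of each of tub_red, tub_yellow, tub_green, tub_blue and the z axis of rack_deck, either way round below 0.09 rad and (angle between the x axis of tub_red and the x axis of rack_deck, either way round below 0.17 rad or angle between the x axis of tub_red and the y axis of rack_deck, either way round below 0.17 rad) and linear speed of each of tub_red, tub_yellow, tub_green, tub_blue below 0.02 m/s and x of tub_yellow in the frame of rack_deck between -0.012 and 0.003 m and distance between tub_yellow and bay_yellow below 0.018 m and z of tub_yellow in the frame of rack_deck between -0.004 and 0.006 m and (angle between the x axis of tub_yellow and the x axis of rack_deck, either way round below 0.17 rad or angle between the x axis of tub_yellow and the y axis of rack_deck, either way round below 0.17 rad) and x of tub_green in the frame of rack_deck between -0.012 and 0.003 m and distance between tub_green and bay_green below 0.018 m and z of tub_green in the frame of rack_deck between -0.004 and 0.006 m and (angle between the x axis of tub_green and the x axis of rack_deck, either way round below 0.17 rad or angle between the x axis of tub_green and the y axis of rack_deck, either way round below 0.17 rad) and x of tub_blue in the frame of rack_deck between -0.012 and 0.003 m and distance between tub_blue and bay_blue below 0.018 m and z of tub_blue in the frame of rack_deck between -0.004 and 0.006 m and (angle between the x axis of tub_blue and the x axis of rack_deck, either way round below 0.17 rad or angle between the x axis of tub_blue and the y axis of rack_deck, either way round below 0.17 rad)); the robot touches nothing.
It fails at once if the gripper's fingers touch a slice (contact force between the fingers and chip0 above 1 N or contact force between the fingers and chip1 above 1 N or contact force between the fingers and chip2 above 1 N or contact force between the fingers and chip3 above 1 N or contact force between the fingers and chip4 above 1 N or contact force between the fingers and chip5 above 1 N).
It fails at once if a tub is tipped over (angle between any of tub_red, tub_yellow, tub_green, tub_blue's own z axis and vertical above 1 rad).
It fails at once if a bystander is moved by more than 30 mm (distance of any of spray, counter, marker, beaker from where it was at the start of the episode above 0.03 m).
Of tub_red, tub_yellow, tub_green, tub_blue only 3 to 4 are there at a start; the rules pass over those that are not, and their reading is None.
Of chip0, chip1, chip2, chip3, chip4, chip5 only 4 to 6 are there at a start; the rules pass over those that are not, and their reading is None.
At some moment in a run one of chip0, chip1, chip2, chip3, chip4, chip5 may be knocked a few centimetres aside while the robot is not near it.
It also fails if it takes over 208 s, if anything falls off the work surface, if the arm or the gripper's body presses on something with over 40 N, if the wrist force passes 120 N, or if a joint passes its speed limit or range.

## Working session

There is one attempt and no reset: what is moved stays moved. The work goes in short steps, Python scripts to look and compute and a tool call to move; the robot and the scene stay as the last step left them, time stands still between calls to the robot, and variables do not carry over. Pictures are saved under pics/ and viewed, at most 14 in all, crops included, and the job is handed in when it is done.

Besides the shell and the picture viewer there is one more tool, called after ">>>" as a command line: name --argument value ..., lists and objects as JSON in quotes. servo_tool: Moves the arm, as the interface text tells. Its arguments: {"type":"object","properties":{"commands":{"type":"array","items":{"type":"number"}}},"required":["commands"]}

```bash
mkdir -p pics; ls; python3 - <<'E'
from bench import robot, snapshot
import cv2,numpy as np
o=robot.get_obs(); print(o['tool_pos'],o['ee_rot'],o['width'],robot.tips_ahead)
for n in("scene","top"):
    s=snapshot(n); cv2.imwrite(f'pics/{n}0.png',s['img']); print(n,s['camera_matrix'].tolist(),np.round(s['extrinsics'],3).tolist())
E
```

```text
pics
[ 0.16022163 -0.52561095  0.21531508] [-3.13941871e+00 -2.00888948e-04  2.95830807e-01] 0.09407346751603157 0.011
scene [[439.8225753563798, 0.0, 322.07457810033054], [0.0, 439.8225753563798, 246.7056301253858], [0.0, 0.0, 1.0]] [[0.175, 0.797, -0.577, 1.17], [0.984, -0.142, 0.103, -0.078], [0.001, -0.587, -0.81, 0.972], [0.0, 0.0, 0.0, 1.0]]
top [[552.0088714395597, 0.0, 307.5677801554115], [0.0, 552.0088714395597, 230.04091371375185], [0.0, 0.0, 1.0]] [[0.007, -0.993, 0.116, 0.368], [-1.0, -0.006, 0.004, 0.041], [-0.003, -0.116, -0.993, 1.69], [0.0, 0.0, 0.0, 1.0]]
```

View pics/scene0.png

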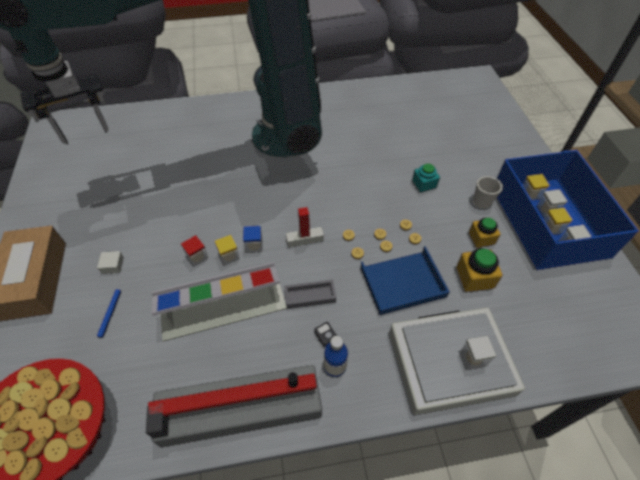

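View pics/top0.png

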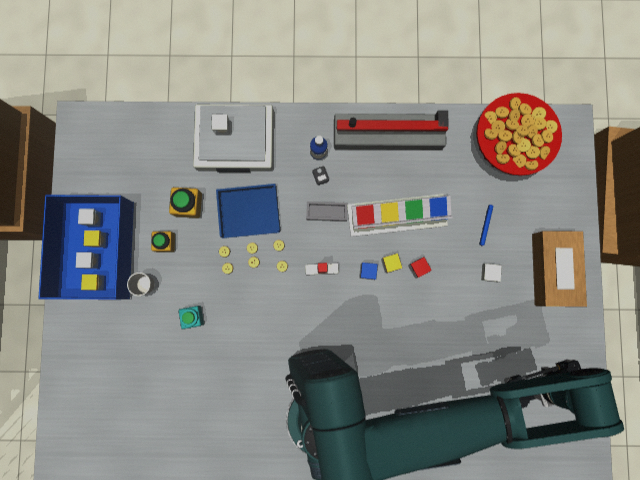

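Candidates for the ready button (top view): large yellow box (184,201), small yellow box (162,240) and turquoise (190,317). The right one is the smaller yellow box, at (162,240). For the tubs, the loose ones are blue (369,270), yellow (392,262) and red (420,266). The white block at (492,272) and the blocks in the blue crate are look-alikes. The pan is (249,210), not the crate or the white tray, and the grey slot holder is (327,212), not the big grey/red tray.

```bash
cat > h.py <<'E'
import numpy as np,cv2
from bench import robot,snapshot,spotter
from scipy.optimize import minimize
def proj(s,P):
    E=np.linalg.inv(s['extrinsics']); q=np.asarray(P)@E[:3,:3].T+E[:3,3]; q=q@s['camera_matrix'].T
    return q[:,:2]/q[:,2:]
def unproj(s,px,z):
    px=np.atleast_2d(px).astype(float); d=np.c_[px,np.ones(len(px))]@np.linalg.inv(s['camera_matrix']).T@s['extrinsics'][:3,:3].T
    o=s['extrinsics'][:3,3]; return o+d*((z-o[2])/d[:,2])[:,None]
def box(x0,x1,y0,y1,z0,z1): return np.array([[x,y,z] for x in(x0,x1) for y in(y0,y1) for z in(z0,z1)])
def cyl(r,z0,z1): a=np.arange(0,6.28,.3); return np.array([[r*np.cos(t),r*np.sin(t),z] for t in a for z in(z0,z1)])
MODEL=dict(tub=[box(-.023,.023,-.023,.023,0,.06)],chip=[cyl(.017,0,.012)],
 rake=[box(-.015,.015,-.05,.05,0,.03),box(-.013,.013,-.013,.013,.03,.125)],
 holder=[box(-.027,.027,-.062,.062,0,.025)],
 pan=[box(-.07,.076,-.091,.091,0,.001),box(.07,.076,-.091,.091,0,.03),box(-.07,.076,-.091,-.085,0,.03),box(-.07,.076,.085,.091,0,.03)],
 ready=[box(-.03,.03,-.03,.03,0,.05)])
def world(v,p):
    c,s=np.cos(p[2]),np.sin(p[2]); return v@np.array([[c,s,0],[-s,c,0],[0,0,1]])+[p[0],p[1],0]
def sil(s,pieces,p,bx,k=6):
    l,t,w,h=bx; m=np.zeros((h*k,w*k),np.uint8)
    for v in pieces:
        q=(proj(s,world(v,p))-[l,t]+.5)*k-.5
        cv2.fillConvexPoly(m,cv2.convexHull(np.round(q*16).astype(np.int32)),255,shift=4)
    return cv2.resize(m,(w,h),interpolation=cv2.INTER_AREA)/255.
def fit(views,pieces,p0,yaw=True):
    """views: [(shot,mask)]"""
    bs=[]
    for s,m in views:
        y,x=np.where(m); bs.append((x.min()-8,y.min()-8,np.ptp(x)+17,np.ptp(y)+17))
    def c(d):
        p=np.array(p0)+np.array(d[:3] if yaw else [*d,0])*[.01,.01,.1]
        return sum(np.abs(sil(s,pieces,p,b)-m[b[1]:b[1]+b[3],b[0]:b[0]+b[2]]).sum()/m.sum() for (s,m),b in zip(views,bs))
    n=3 if yaw else 2
    r=minimize(c,np.zeros(n),method='Nelder-Mead',options=dict(initial_simplex=np.vstack([np.zeros(n),np.eye(n)*1.0]),xatol=.005,fatol=1e-4))
    r2=minimize(c,r.x,method='Nelder-Mead',options=dict(initial_simplex=np.vstack([r.x,r.x+np.eye(n)*.5]),xatol=.005,fatol=1e-4))
    return np.array(p0)+np.array(r2.x if yaw else [*r2.x,0])*[.01,.01,.1],r2.fun
def near(name,s,P,z,tol=25):
    q=proj(s,[[P[0],P[1],z]])[0]; best=None
    for d in spotter.trace(name,s):
        y,x=np.where(d['region']); e=np.hypot(x.mean()-q[0],y.mean()-q[1])
        if e<tol and (best is None or e<best[0]): best=(e,d['region'],d['conf'])
    return best
E
cat > m.py <<'E'
from h import *
T,S=snapshot('top'),snapshot('scene')
G=dict(tub_blue=('tub',(369,270),.06,.03),tub_yellow=('tub',(392,262),.06,.03),tub_red=('tub',(420,267),.06,.03),rake=('rake',(322,268),.03,.03),
 holder=('holder',(327,211),.025,.012),pan=('pan',(249,210),0,0),ready=('ready',(162,240),.05,.03))
for n,(m,px,z,zc) in G.items():
    P=unproj(T,px,z)[0]; v=[]
    for s in(T,S):
        b=near(n,s,P,zc); 
        if b is None: print(n,'missing',s['shot'],[ (d['box'],round(d['conf'],2)) for d in spotter.trace(n,s)]); continue
        v.append((s,b[1].astype(float)))
    if v:
        for vv in ([v] if len(v)<2 else [v,v[:1],v[1:]]):
            best=min((fit(vv,MODEL[m],[P[0],P[1],y0]) for y0 in(0,.5,-.5)),key=lambda r:r[1]); print(n,len(vv),np.round(best[0],4),round(best[1],3))
for s in(T,S):
    for d in spotter.trace('chip0',s):
        y,x=np.where(d['region']); print('chip',round(d['conf'],2),np.round([x.mean(),y.mean()],1),np.round(unproj(s,[x.mean(),y.mean()],.007)[0],4))
cv2.imwrite('pics/crop1.png',np.hstack([cv2.resize(T['img'][180:340,140:270],None,fx=3,fy=3,interpolation=2),cv2.resize(T['img'][180:340,300:460],None,fx=2.5,fy=3,interpolation=2)]))
E
python3 m.py
```

```text
tub_blue 2 [ 0.4387 -0.1344 -0.0818] 0.216
tub_blue 1 [ 0.4383 -0.1343 -0.0783] 0.123
tub_blue 1 [ 0.44   -0.1345 -0.0667] 0.087
tub_yellow missing 4 []
tub_yellow 1 [ 0.462  -0.203   0.2716] 0.075
tub_red 2 [ 0.4511 -0.2877  0.4721] 0.167
tub_red 1 [ 0.4509 -0.2871  0.4862] 0.074
tub_red 1 [ 0.4506 -0.2885  0.4423] 0.076
rake 2 [0.4446 0.0043 0.0509] 0.206
rake 1 [0.4438 0.006  0.0492] 0.098
rake 1 [0.4466 0.0038 0.0704] 0.072
holder 2 [ 0.6219 -0.0097 -0.0265] 0.106
holder 1 [ 0.6213 -0.0093 -0.0288] 0.041
holder 1 [ 0.6231 -0.0101 -0.0162] 0.045
pan 2 [0.619  0.2308 0.1046] 0.071
pan 1 [0.6177 0.2313 0.1009] 0.027
pan 1 [0.6206 0.2306 0.0997] 0.026
ready missing 3 [([180.1, 315.8, 14.8, 8.0], 0.57), ([173.8, 192.1, 16.2, 16.5], 0.51), ([351.2, 194.1, 101.0, 32.4], 0.49)]
ready missing 4 [([478.3, 250.6, 14.5, 21.8], 0.64), ([424.2, 165.0, 9.0, 11.5], 0.63)]
chip 0.6 [278.2 245.3] [0.5167 0.1367 0.007 ]
chip 0.6 [227.4 268.1] [0.4462 0.2907 0.007 ]
chip 0.45 [223.8 251.7] [0.4961 0.3029 0.007 ]
chip 0.43 [252.8 262.4] [0.4638 0.2135 0.007 ]
chip 0.61 [386.1 245.8] [0.5095 0.2171 0.007 ]
chip 0.57 [405.6 224.1] [0.4461 0.2907 0.007 ]
chip 0.56 [415. 238.] [0.4978 0.3024 0.007 ]
chip 0.53 [348.9 234.9] [0.4555 0.1257 0.007 ]
chip 0.43 [380.1 234. ] [0.4675 0.2114 0.007 ]
```

View pics/crop1.png

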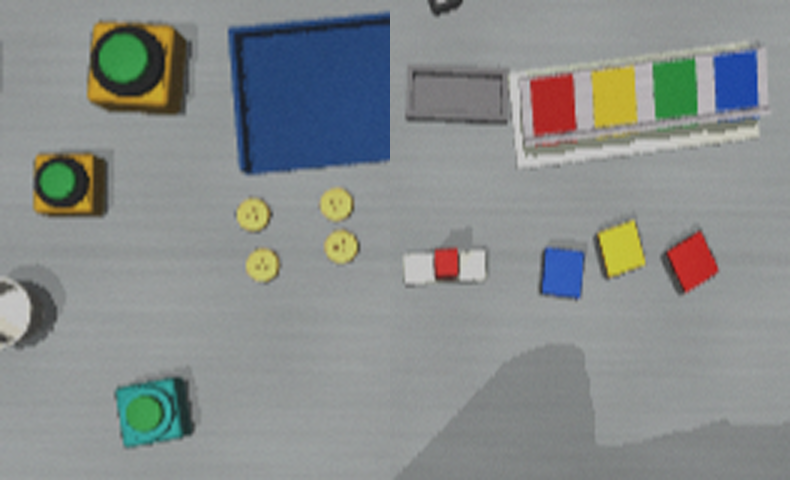

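```bash
cat > m2.py <<'E'
from h import *
T,S=snapshot('top'),snapshot('scene')
def hs(img,lo,hi,bx):
    m=cv2.inRange(cv2.cvtColor(img,cv2.COLOR_BGR2HSV),lo,hi); o=np.zeros_like(m); l,t,r,b=bx; o[t:b,l:r]=m[t:b,l:r]; return (o>0).astype(float)
c,s_=np.cos(np.radians(20)),np.sin(np.radians(20))
def deck(v): return v@np.array([[c,0,s_],[0,1,0],[-s_,0,c]])+[0,0,.09]
ST=[deck(box(-.03,.03,y-.025,y+.025,0,0.0001)) for y in(.108,.036,-.036,-.108)]
mt=hs(T['img'],(0,110,60),(180,255,255),(345,190,462,226)); ms=hs(S['img'],(0,110,60),(180,255,255),(150,262,283,312))
P=unproj(T,(402,210),.09)[0]
for n,v in(('both',[(T,mt),(S,ms)]),('top',[(T,mt)]),('scene',[(S,ms)])):
    print('rack',n,[(np.round(r[0],4),round(r[1],3)) for r in [fit(v,ST,[P[0],P[1],.1])]])
# ready button green cap on small yellow box; z top ~.06?
mt=hs(T['img'],(40,80,40),(85,255,255),(150,228,174,252)); ms=hs(S['img'],(40,80,40),(85,255,255),(472,212,500,234))
ct=[np.mean(np.where(mt)[1]),np.mean(np.where(mt)[0])]; cs=[np.mean(np.where(ms)[1]),np.mean(np.where(ms)[0])]
for z in(.05,.055,.06,.065,.07): print('ready',z,unproj(T,ct,z)[0][:2].round(4),unproj(S,cs,z)[0][:2].round(4))
print(mt.sum(),ms.sum())
# yellow tub lid
mt=hs(T['img'],(20,110,60),(35,255,255),(380,250,404,275)); ct=[np.mean(np.where(mt)[1]),np.mean(np.where(mt)[0])]; print('yellow lid',unproj(T,ct,.06)[0].round(4),cv2.minAreaRect(np.argwhere(mt>0)[:,::-1].astype(np.float32)))
for k,bx,lo,hi in(('b',(358,258,382,282),(100,110,40),(130,255,255)),):
    mt=hs(T['img'],lo,hi,bx); ct=[np.mean(np.where(mt)[1]),np.mean(np.where(mt)[0])]; print(k,unproj(T,ct,.06)[0].round(4))
E
python3 m2.py
```

```text
rack both [(array([ 0.6141, -0.228 ,  0.1129]), np.float64(0.368))]
rack top [(array([ 0.6135, -0.2277,  0.1067]), np.float64(0.137))]
rack scene [(array([ 0.6141, -0.229 ,  0.1185]), np.float64(0.225))]
ready 0.05 [0.5267 0.4915] [0.5149 0.4946]
ready 0.055 [0.5262 0.4901] [0.5185 0.4915]
ready 0.06 [0.5257 0.4887] [0.522  0.4884]
ready 0.065 [0.5253 0.4873] [0.5256 0.4853]
ready 0.07 [0.5248 0.486 ] [0.5291 0.4822]
130.0 140.0
yellow lid [ 0.4633 -0.203   0.06  ] ((392.1192932128906, 262.5642395019531), (15.516786575317383, 15.612568855285645), 73.3007583618164)
b [ 0.4393 -0.1337  0.06  ]
```

```bash
cat > plan.py <<'E'
import numpy as np,json,os,sys
from scipy.spatial.transform import Rotation as R
def rot(yaw,tilt=0):  # tool down; tilt t about rack/tool axis so that the tool z leans to +forward
    return R.from_euler('z',yaw)*R.from_euler('x',np.pi)*R.from_euler('x',-tilt)
class Plan:
    def __init__(s,start=None):
        if start is None: d=json.load(open('cmd.json')); s.p=np.array(d['p']); s.q=R.from_quat(d['q']); s.g=d['g']
        else: s.p=np.array(start[:3]); s.q=rot(start[3]); s.g=start[4]
        s.way=[]
    def to(s,x=None,y=None,z=None,yaw=None,g=None,step=.06,wait=0,tilt=0):
        p0,q0=(s.way[-1][0],s.way[-1][1]) if s.way else (s.p,s.q)
        p1=np.array([a if a is not None else b for a,b in zip((x,y,z),p0)]); q1=q0 if yaw is None else rot(yaw,tilt)
        rv=(q0.inv()*q1).as_rotvec(); n=max(1,int(np.ceil(np.linalg.norm(p1-p0)/step-1e-6)),int(np.ceil(np.degrees(np.linalg.norm(rv))/10.5-1e-6)))
        if g is not None: s.g=g
        for i in range(1,n+1): s.way.append((p0+(p1-p0)*i/n,q0*R.from_rotvec(rv*i/n),s.g))
        for i in range(wait): s.way.append((p1,q1,s.g))
        return s
    def out(s):
        w=s.way
        for k in range(0,len(w),10):
            rows=[]
            for p,q,g in w[k:k+10]:
                d=np.round(s.q.inv().apply(p-s.p),3)+0.; a=np.round(np.degrees((s.q.inv()*q).as_rotvec()),1)+0.
                rows+=[*d.tolist(),*a.tolist(),g]
            s.p=s.p+s.q.apply(d); s.q=s.q*R.from_rotvec(np.radians(a))
            print(json.dumps(rows).replace(' ','')); 
        json.dump(dict(p=s.p.tolist(),q=s.q.as_quat().tolist(),g=s.g),open('cmd.json','w')); print('end',s.p.round(4),s.q.as_euler('xyz').round(4))
E
python3 -c "
from plan import *
P=Plan([.16,-.526,.217,.296,.094])
P.to(z=.26,g=.06).to(.445,.005,.24,1.625).to(z=.15).to(z=.092,step=.03,wait=1).to(g=0.,wait=3)
P.out()"
```

```text
[0.0,0.0,-0.043,0.0,0.0,0.0,0.06,0.039,-0.039,-0.041,0.0,0.0,-6.9,0.06,0.078,-0.077,-0.039,0.0,0.0,-13.8,0.06,0.117,-0.116,-0.038,0.0,0.0,-20.8,0.06,0.155,-0.154,-0.036,0.0,0.0,-27.7,0.06,0.194,-0.193,-0.034,0.0,0.0,-34.6,0.06,0.233,-0.232,-0.032,0.0,0.0,-41.5,0.06,0.272,-0.27,-0.03,0.0,0.0,-48.5,0.06,0.311,-0.309,-0.028,0.0,0.0,-55.4,0.06,0.35,-0.348,-0.027,0.0,0.0,-62.3,0.06]
[0.052,0.016,0.002,0.0,0.0,-6.9,0.06,0.104,0.033,0.004,0.0,0.0,-13.8,0.06,0.104,0.033,0.049,0.0,0.0,-13.8,0.06,0.104,0.033,0.094,0.0,0.0,-13.8,0.06,0.104,0.033,0.123,0.0,0.0,-13.8,0.06,0.104,0.033,0.152,0.0,0.0,-13.8,0.06,0.104,0.033,0.152,0.0,0.0,-13.8,0.06,0.104,0.033,0.152,0.0,0.0,-13.8,0.0,0.104,0.033,0.152,0.0,0.0,-13.8,0.0,0.104,0.033,0.152,0.0,0.0,-13.8,0.0]
[0.0,0.0,0.0,0.0,0.0,0.0,0.0]
end [0.4451 0.005  0.092 ] [-3.1416  0.      1.6242]
```

>>> servo_tool --commands '[0.0,0.0,-0.043,0.0,0.0,0.0,0.06,0.039,-0.039,-0.041,0.0,0.0,-6.9,0.06,0.078,-0.077,-0.039,0.0,0.0,-13.8,0.06,0.117,-0.116,-0.038,0.0,0.0,-20.8,0.06,0.155,-0.154,-0.036,0.0,0.0,-27.7,0.06,0.194,-0.193,-0.034,0.0,0.0,-34.6,0.06,0.233,-0.232,-0.032,0.0,0.0,-41.5,0.06,0.272,-0.27,-0.03,0.0,0.0,-48.5,0.06,0.311,-0.309,-0.028,0.0,0.0,-55.4,0.06,0.35,-0.348,-0.027,0.0,0.0,-62.3,0.06]'

```text
time: 2.5
tool_pos: [0.3942, -0.0895, 0.2437]
ee_rot: [3.14, 0.0, 1.387]
wrist_force: [0.3, -0.3, -0.2]
width: 0.0599
finger_force: 0.0
```

>>> servo_tool --commands '[0.052,0.016,0.002,0.0,0.0,-6.9,0.06,0.104,0.033,0.004,0.0,0.0,-13.8,0.06,0.104,0.033,0.049,0.0,0.0,-13.8,0.06,0.104,0.033,0.094,0.0,0.0,-13.8,0.06,0.104,0.033,0.094,0.0,0.0,-13.8,0.06]'

```text
time: 3.12
tool_pos: [0.4426, 0.0054, 0.1457]
ee_rot: [-3.133, -0.001, 1.625]
wrist_force: [0.2, 0.1, 1.3]
width: 0.0603
finger_force: 0.0
```

>>> servo_tool --commands '[0.0,0.0,0.03,0.0,0.0,0.0,0.06,0.0,0.0,0.058,0.0,0.0,0.0,0.06,0.0,0.0,0.058,0.0,0.0,0.0,0.06,0.0,0.0,0.058,0.0,0.0,0.0,0.06]'

```text
time: 3.62
tool_pos: [0.4471, 0.0044, 0.094]
ee_rot: [3.138, 0.001, 1.624]
wrist_force: [0.4, 0.4, 0.2]
width: 0.06
finger_force: 0.0
```

>>> servo_tool --commands '[0,0,0,0,0,0,0,0,0,0,0,0,0,0,0,0,0,0,0,0,0,0,0,0,0,0,0,0,0,0,-0.02,0,0,0,0,0,0,-0.04,0,0,0,0,0,0,-0.04,0,0,0,0]'

```text
time: 4.5
tool_pos: [0.4463, 0.0047, 0.1324]
ee_rot: [3.139, 0.001, 1.624]
wrist_force: [0.9, -0.1, -1.8]
width: 0.0257
finger_force: 30.0
```

```bash
cat > sweep1.py <<'E'
from plan import *
P=Plan([.4451,.005,.132,1.6242,0.])
def W(a,b): c,s=np.cos(.1),np.sin(.1); return dict(x=.619+a*c-b*s,y=.231+a*s+b*c)
P.to(**W(-.142,.14),z=.132,yaw=1.671+1.571).to(z=.094,step=.02,wait=1).to(**W(-.142,.068),step=.015,wait=1).to(**W(-.142,.08)).to(z=.132)
P.to(**W(-.142,-.145)).to(z=.094,step=.02,wait=1).to(**W(-.142,-.068),step=.015,wait=1).to(**W(-.142,-.08)).to(z=.132)
P.out()
E
python3 sweep1.py
```

```text
[0.039,0.004,0.0,0.0,0.0,-10.3,0.0,0.078,0.008,0.0,0.0,0.0,-20.6,0.0,0.117,0.012,0.0,0.0,0.0,-30.9,0.0,0.155,0.017,0.0,0.0,0.0,-41.2,0.0,0.194,0.021,0.0,0.0,0.0,-51.5,0.0,0.233,0.025,0.0,0.0,0.0,-61.8,0.0,0.272,0.029,0.0,0.0,0.0,-72.1,0.0,0.311,0.033,0.0,0.0,0.0,-82.4,0.0,0.35,0.037,0.0,0.0,0.0,-92.7,0.0,0.35,0.037,0.019,0.0,0.0,-92.7,0.0]
[0.0,0.0,0.019,0.0,0.0,0.0,0.0,0.0,0.0,0.019,0.0,0.0,0.0,0.0,0.0,-0.015,0.019,0.0,0.0,0.0,0.0,0.0,-0.029,0.019,0.0,0.0,0.0,0.0,0.0,-0.044,0.019,0.0,0.0,0.0,0.0,0.0,-0.058,0.019,0.0,0.0,0.0,0.0,0.0,-0.072,0.019,0.0,0.0,0.0,0.0,0.0,-0.072,0.019,0.0,0.0,0.0,0.0,0.0,-0.06,0.019,0.0,0.0,0.0,0.0,0.0,-0.06,-0.019,0.0,0.0,0.0,0.0]
[0.0,-0.057,0.0,0.0,0.0,0.0,0.0,0.0,-0.113,0.0,0.0,0.0,0.0,0.0,0.0,-0.169,0.0,0.0,0.0,0.0,0.0,0.0,-0.225,0.0,0.0,0.0,0.0,0.0,0.0,-0.225,0.019,0.0,0.0,0.0,0.0,0.0,-0.225,0.038,0.0,0.0,0.0,0.0,0.0,-0.225,0.038,0.0,0.0,0.0,0.0,0.0,-0.213,0.038,0.0,0.0,0.0,0.0,0.0,-0.2,0.038,0.0,0.0,0.0,0.0,0.0,-0.187,0.038,0.0,0.0,0.0,0.0]
[0.0,0.013,0.0,0.0,0.0,0.0,0.0,0.0,0.026,0.0,0.0,0.0,0.0,0.0,0.0,0.039,0.0,0.0,0.0,0.0,0.0,0.0,0.039,0.0,0.0,0.0,0.0,0.0,0.0,0.027,0.0,0.0,0.0,0.0,0.0,0.0,0.027,-0.038,0.0,0.0,0.0,0.0]
end [0.4854 0.1376 0.132 ] [-3.1416  0.     -3.0411]
```

>>> servo_tool --commands '[0.039,0.004,0.0,0.0,0.0,-10.3,0.0,0.078,0.008,0.0,0.0,0.0,-20.6,0.0,0.117,0.012,0.0,0.0,0.0,-30.9,0.0,0.155,0.017,0.0,0.0,0.0,-41.2,0.0,0.194,0.021,0.0,0.0,0.0,-51.5,0.0,0.233,0.025,0.0,0.0,0.0,-61.8,0.0,0.272,0.029,0.0,0.0,0.0,-72.1,0.0,0.311,0.033,0.0,0.0,0.0,-82.4,0.0,0.35,0.037,0.0,0.0,0.0,-92.7,0.0,0.35,0.037,0.0,0.0,0.0,-92.7,0.0]'

```text
time: 5.75
tool_pos: [0.4626, 0.358, 0.129]
ee_rot: [-3.141, -0.003, -3.038]
wrist_force: [0.8, -0.7, -2.5]
width: 0.0256
finger_force: 30.0
```

```bash
cat > chips.py <<'E'
from h import *
import sys
def chips(T=None,S=None,pan=(.619,.231,.1)):
    T=T if T is not None else snapshot('top')
    m=cv2.inRange(cv2.cvtColor(T['img'],cv2.COLOR_BGR2HSV),(18,70,60),(38,255,255)); m[:,:205]=0; m[:,305:]=0; m[:170]=0; m[300:]=0
    n,l,st,c=cv2.connectedComponentsWithStats(m); r=[]
    for i in range(1,n):
        if st[i,4]<15: continue
        w=unproj(T,c[i],.009)[0]; d=w[:2]-pan[:2]; cs,sn=np.cos(pan[2]),np.sin(pan[2])
        print('chip',w[:2].round(3),'pan',np.round([d[0]*cs+d[1]*sn,-d[0]*sn+d[1]*cs],3),st[i,4])
    return T
if __name__=='__main__':
    T=chips(); cv2.imwrite(f'pics/{sys.argv[1]}.png',cv2.resize(T['img'][160:320,140:340],None,fx=4,fy=3.75,interpolation=2)) if len(sys.argv)>1 else 0
    o=robot.get_obs(); print(o['time'],o['tool_pos'].round(4),o['ee_rot'].round(3),o['wrist_force'].round(1))
E
python3 chips.py c1
```

```text
chip [0.518 0.136] pan [-0.11  -0.084] 98
chip [0.509 0.217] pan [-0.111 -0.003] 96
chip [0.498 0.297] pan [-0.114  0.078] 67
chip [0.466 0.212] pan [-0.155 -0.003] 97
chip [0.454 0.125] pan [-0.175 -0.089] 97
chip [0.447 0.291] pan [-0.165  0.077] 98
5.8 [0.4628 0.3565 0.1292] [-3.139e+00 -3.000e-03 -3.041e+00] [ 0.2 -0.9 -2. ]
```

>>> servo_tool --commands '[0,0,0.019,0,0,0,0,0,0,0.037,0,0,0,0,0,0,0.037,0,0,0,0,0,-0.015,0.037,0,0,0,0,0,-0.029,0.037,0,0,0,0,0,-0.044,0.037,0,0,0,0,0,-0.058,0.037,0,0,0,0,0,-0.072,0.037,0,0,0,0,0,-0.06,0.037,0,0,0,0,0,-0.06,0.0,0,0,0,0]'

```text
time: 7.05
tool_pos: [0.4674, 0.2964, 0.1281]
ee_rot: [-3.14, -0.008, -3.041]
wrist_force: [0.3, -0.7, -2.0]
width: 0.0256
finger_force: 30.0
```

>>> servo_tool --commands '[0,-0.057,0,0,0,0,0,0,-0.113,0,0,0,0,0,0,-0.169,0,0,0,0,0,0,-0.225,0,0,0,0,0,0,-0.225,0,0,0,0,0]'

```text
time: 7.68
tool_pos: [0.493, 0.07, 0.1317]
ee_rot: [-3.141, 0.001, -3.047]
wrist_force: [0.8, 0.6, -2.3]
width: 0.0257
finger_force: 30.0
```

```bash
python3 chips.py c2
```

```text
chip [0.506 0.234] pan [-0.113  0.014] 190
chip [0.458 0.228] pan [-0.16   0.013] 196
chip [0.454 0.121] pan [-0.175 -0.093] 72
7.725 [0.4928 0.0721 0.1316] [ 3.141  0.    -3.044] [-1.   0.3 -2.3]
```

View pics/c2.png

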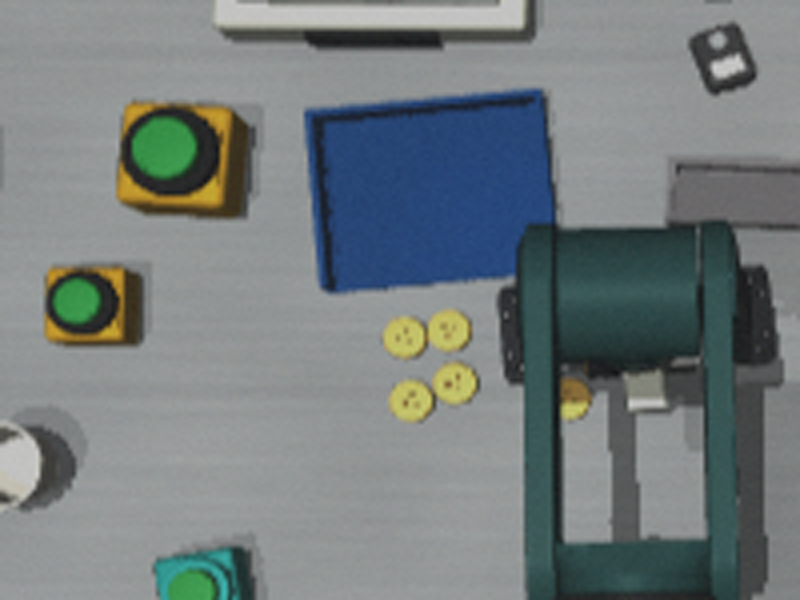

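The view shows the left chips paired with the middle ones, at about (425,335) and (433,392). The right chip is under the arm. Next is the right-side push.

>>> servo_tool --commands '[0,0,0.019,0,0,0,0,0,0,0.037,0,0,0,0,0,0,0.037,0,0,0,0,0,0.013,0.037,0,0,0,0,0,0.026,0.037,0,0,0,0,0,0.039,0.037,0,0,0,0,0,0.052,0.037,0,0,0,0,0,0.065,0.037,0,0,0,0,0,0.078,0.037,0,0,0,0,0,0.065,0.037,0,0,0,0]'

```text
time: 8.98
tool_pos: [0.4857, 0.1386, 0.0944]
ee_rot: [3.141, -0.0, -3.038]
wrist_force: [-0.2, -0.0, -3.2]
width: 0.0261
finger_force: 30.0
```

```bash
cat > s2.py <<'E'
from plan import *
from sweep1 import W,P
P=Plan()
P.p[2]=.095 ; P.p[0],P.p[1]=W(-.142,-.08)['x'],W(-.142,-.08)['y']
P.to(z=.132,step=.02).to(**W(-.142,-.08),z=.135).to(**W(-.225,0),z=.135,yaw=1.671,wait=1).out()
P.way=[]
P.to(z=.095,step=.02,wait=1).to(**W(-.04,0),step=.015,wait=1).to(**W(-.07,0)).to(z=.14,step=.03).out()
E
python3 s2.py|tail -n +6
```

```text
[0.0,0.0,-0.019,0.0,0.0,0.0,0.0,0.0,0.0,-0.037,0.0,0.0,0.0,0.0,0.0,0.0,-0.04,0.0,0.0,0.0,0.0,0.009,0.009,-0.04,0.0,0.0,10.0,0.0,0.018,0.018,-0.04,0.0,0.0,20.0,0.0,0.028,0.027,-0.04,0.0,0.0,30.0,0.0,0.037,0.036,-0.04,0.0,0.0,40.0,0.0,0.046,0.044,-0.04,0.0,0.0,50.0,0.0,0.055,0.053,-0.04,0.0,0.0,60.0,0.0,0.065,0.062,-0.04,0.0,0.0,70.0,0.0]
[0.012,-0.005,0.0,0.0,0.0,10.0,0.0,0.023,-0.011,0.0,0.0,0.0,20.0,0.0,0.023,-0.011,0.0,0.0,0.0,20.0,0.0]
end [0.3949 0.2083 0.135 ] [3.1416 0.     1.6713]
[0.0,0.0,0.02,0.0,0.0,0.0,0.0,0.0,0.0,0.04,0.0,0.0,0.0,0.0,0.0,0.0,0.04,0.0,0.0,0.0,0.0,0.0,0.014,0.04,0.0,0.0,0.0,0.0,0.0,0.028,0.04,0.0,0.0,0.0,0.0,0.0,0.043,0.04,0.0,0.0,0.0,0.0,0.0,0.057,0.04,0.0,0.0,0.0,0.0,0.0,0.071,0.04,0.0,0.0,0.0,0.0,0.0,0.085,0.04,0.0,0.0,0.0,0.0,0.0,0.1,0.04,0.0,0.0,0.0,0.0]
[0.0,0.014,0.0,0.0,0.0,0.0,0.0,0.0,0.028,0.0,0.0,0.0,0.0,0.0,0.0,0.042,0.0,0.0,0.0,0.0,0.0,0.0,0.057,0.0,0.0,0.0,0.0,0.0,0.0,0.071,0.0,0.0,0.0,0.0,0.0,0.0,0.085,0.0,0.0,0.0,0.0,0.0,0.0,0.085,0.0,0.0,0.0,0.0,0.0,0.0,0.055,0.0,0.0,0.0,0.0,0.0,0.0,0.055,-0.022,0.0,0.0,0.0,0.0,0.0,0.055,-0.045,0.0,0.0,0.0,0.0]
end [0.5491 0.2239 0.14  ] [3.1416 0.     1.6713]
```

>>> servo_tool --commands '[0.0,0.0,-0.019,0.0,0.0,0.0,0.0,0.0,0.0,-0.037,0.0,0.0,0.0,0.0,0.0,0.0,-0.04,0.0,0.0,0.0,0.0,0.009,0.009,-0.04,0.0,0.0,10.0,0.0,0.018,0.018,-0.04,0.0,0.0,20.0,0.0,0.028,0.027,-0.04,0.0,0.0,30.0,0.0,0.037,0.036,-0.04,0.0,0.0,40.0,0.0,0.046,0.044,-0.04,0.0,0.0,50.0,0.0,0.055,0.053,-0.04,0.0,0.0,60.0,0.0,0.065,0.062,-0.04,0.0,0.0,70.0,0.0]'

```text
time: 10.22
tool_pos: [0.4145, 0.1925, 0.134]
ee_rot: [-3.141, 0.0, 2.014]
wrist_force: [-0.7, 0.3, -1.7]
width: 0.0256
finger_force: 30.0
```

>>> servo_tool --commands '[0.012,-0.005,0.0,0.0,0.0,10.0,0.0,0.023,-0.011,0.0,0.0,0.0,20.0,0.0,0.023,-0.011,0.0,0.0,0.0,20.0,0.0]'

```text
time: 10.6
tool_pos: [0.3946, 0.2085, 0.1342]
ee_rot: [-3.141, 0.0, 1.674]
wrist_force: [-0.1, -0.4, -2.7]
width: 0.0256
finger_force: 30.0
```

```bash
python3 chips.py c3
```

```text
chip [0.511 0.215] pan [-0.109 -0.005] 221
chip [0.451 0.184] pan [-0.172 -0.03 ] 111
10.65 [0.395  0.2083 0.1342] [3.142e+00 1.000e-03 1.675e+00] [ 0.5 -0.5 -1.8]
```

```bash
python3 -c "
from h import *
S=snapshot('scene'); cv2.imwrite('pics/s3.png',cv2.resize(S['img'][150:330,300:520],None,fx=3.3,fy=3.3,interpolation=2))"
```

```text
(no output)
```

View pics/s3.png

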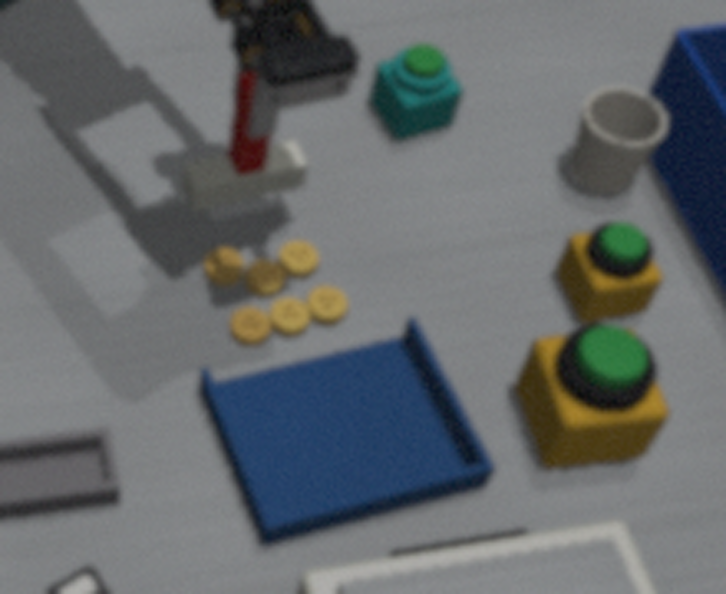

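The six chips sit in two rows of three, at (265,265) and (290,315), with the rake behind them. They are ready to push straight in.

>>> servo_tool --commands '[0.0,0.0,0.02,0.0,0.0,0.0,0.0,0.0,0.0,0.04,0.0,0.0,0.0,0.0,0.0,0.0,0.04,0.0,0.0,0.0,0.0,0.0,0.014,0.04,0.0,0.0,0.0,0.0,0.0,0.028,0.04,0.0,0.0,0.0,0.0,0.0,0.043,0.04,0.0,0.0,0.0,0.0,0.0,0.057,0.04,0.0,0.0,0.0,0.0,0.0,0.071,0.04,0.0,0.0,0.0,0.0,0.0,0.085,0.04,0.0,0.0,0.0,0.0,0.0,0.1,0.04,0.0,0.0,0.0,0.0]'

```text
time: 11.95
tool_pos: [0.4955, 0.2186, 0.0943]
ee_rot: [-3.141, 0.0, 1.671]
wrist_force: [0.6, 0.2, -2.5]
width: 0.0263
finger_force: 30.0
```

>>> servo_tool --commands '[0.0,0.014,0.0,0.0,0.0,0.0,0.0,0.0,0.028,0.0,0.0,0.0,0.0,0.0,0.0,0.042,0.0,0.0,0.0,0.0,0.0,0.0,0.057,0.0,0.0,0.0,0.0,0.0,0.0,0.071,0.0,0.0,0.0,0.0,0.0,0.0,0.085,0.0,0.0,0.0,0.0,0.0,0.0,0.085,0.0,0.0,0.0,0.0,0.0,0.0,0.055,0.0,0.0,0.0,0.0,0.0,0.0,0.055,-0.022,0.0,0.0,0.0,0.0,0.0,0.055,-0.045,0.0,0.0,0.0,0.0]'

```text
time: 13.2
tool_pos: [0.5482, 0.2239, 0.1395]
ee_rot: [-3.14, 0.0, 1.671]
wrist_force: [0.8, -0.1, -3.1]
width: 0.0259
finger_force: 30.0
```

```bash
python3 - <<'E'
from plan import *
P=Plan([.5491,.2239,.14,1.6713,0.])
y=1.5708-.025
P.to(.622,-.01,.16,yaw=y,wait=2).out()
E
```

```text
[-0.048,0.01,-0.004,0.0,0.0,1.4,0.0,-0.096,0.02,-0.008,0.0,0.0,2.9,0.0,-0.144,0.029,-0.012,0.0,0.0,4.3,0.0,-0.192,0.039,-0.016,0.0,0.0,5.8,0.0,-0.24,0.049,-0.02,0.0,0.0,7.2,0.0,-0.24,0.049,-0.02,0.0,0.0,7.2,0.0,-0.24,0.049,-0.02,0.0,0.0,7.2,0.0]
end [ 0.6219 -0.01    0.16  ] [3.1416 0.     1.5456]
```

>>> servo_tool --commands '[-0.048,0.01,-0.004,0.0,0.0,1.4,0.0,-0.096,0.02,-0.008,0.0,0.0,2.9,0.0,-0.144,0.029,-0.012,0.0,0.0,4.3,0.0,-0.192,0.039,-0.016,0.0,0.0,5.8,0.0,-0.24,0.049,-0.02,0.0,0.0,7.2,0.0,-0.24,0.049,-0.02,0.0,0.0,7.2,0.0,-0.24,0.049,-0.02,0.0,0.0,7.2,0.0]'

```text
time: 14.08
tool_pos: [0.6217, -0.0095, 0.1594]
ee_rot: [-3.141, -0.001, 1.545]
wrist_force: [0.1, 0.9, -2.4]
width: 0.0258
finger_force: 30.0
```

```bash
cat > v.py <<'E'
from h import *
import chips,sys
T=chips.chips(); S=snapshot('scene')
o=robot.get_obs(); print(o['tool_pos'].round(4),o['ee_rot'].round(3),o['wrist_force'].round(1))
a=cv2.resize(T['img'][130:290,200:360],(390,390),interpolation=2); b=cv2.resize(S['img'][190:330,260:400],(390,390),interpolation=2)
cv2.imwrite(f'pics/{sys.argv[1]}.png',np.hstack([a,b]))
# foot silhouette by fit in scene view
z=float(sys.argv[2])
for n,s in(('S',S),('T',T)):
    b=near('rake',s,[.622,-.01],z+.04,30)
    if b: 
        pc=[v+[0,0,z] for v in MODEL['rake']]; r=fit([(s,b[1].astype(float))],pc,[.622,-.01,-.025]); print(n,'rake',r[0].round(4),round(r[1],3),b[1].sum())
E
python3 v.py v1 .068
```

```text
chip [0.626 0.24 ] pan [0.008 0.009] 564
[ 0.6216 -0.0086  0.1594] [-3.141 -0.     1.547] [ 0.3  0.2 -2.9]
S rake [ 0.6214 -0.011  -0.0543] 0.255 691
T rake [ 0.6353 -0.0767  0.2417] 1.0 31
```

View pics/v1.png

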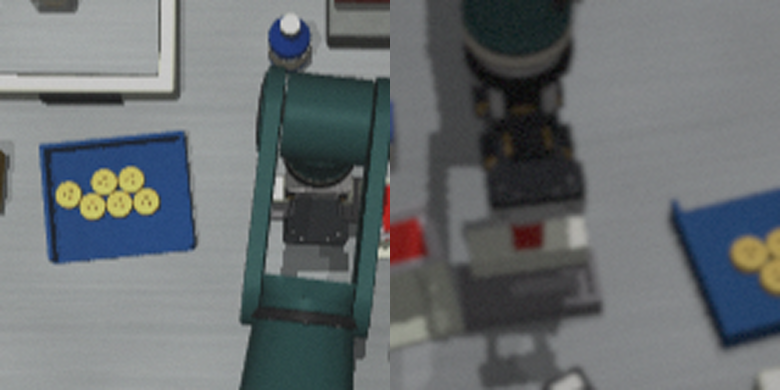

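>>> servo_tool --commands '[0,0,0.02,0,0,0,0,0,0,0.035,0,0,0,0,0,0,0.042,0,0,0,0,0,0,0.046,0,0,0,0,0,0,0.05,0,0,0,0,0,0,0.05,0,0,0,0]'

```text
time: 15.02
tool_pos: [0.6222, -0.0099, 0.1095]
ee_rot: [3.142, 0.0, 1.545]
wrist_force: [0.3, -1.0, -2.5]
width: 0.0257
finger_force: 30.0
```

No contact force at 7 mm into the slot, so I'll continue down.

>>> servo_tool --commands '[0,0,0.004,0,0,0,0,0,0,0.008,0,0,0,0,0,0,0.012,0,0,0,0,0,0,0.014,0,0,0,0,0,0,0.014,0,0,0,0]'

```text
time: 15.65
tool_pos: [0.6221, -0.0099, 0.0958]
ee_rot: [3.142, 0.0, 1.545]
wrist_force: [-1.2, 0.0, 0.5]
width: 0.0261
finger_force: 30.0
```

```bash
python3 - <<'E'
from plan import *
P=Plan([.622,-.01,.096,1.5456,0.])
P.to(g=.05,wait=2).to(z=.16,step=.03).to(z=.22).to(.451,-.288,.2,yaw=2.04,g=.07).to(z=.09).to(z=.034,step=.028,wait=1).out()
E
```

```text
[0.0,0.0,0.0,0.0,0.0,0.0,0.05,0.0,0.0,0.0,0.0,0.0,0.0,0.05,0.0,0.0,0.0,0.0,0.0,0.0,0.05,0.0,0.0,-0.021,0.0,0.0,0.0,0.05,0.0,0.0,-0.043,0.0,0.0,0.0,0.05,0.0,0.0,-0.064,0.0,0.0,0.0,0.05,0.0,0.0,-0.124,0.0,0.0,0.0,0.05,-0.047,-0.027,-0.121,0.0,0.0,-4.7,0.07,-0.094,-0.055,-0.117,0.0,0.0,-9.4,0.07,-0.141,-0.082,-0.114,0.0,0.0,-14.2,0.07]
[-0.039,-0.038,0.003,0.0,0.0,-4.7,0.07,-0.078,-0.076,0.007,0.0,0.0,-9.4,0.07,-0.117,-0.114,0.01,0.0,0.0,-14.1,0.07,-0.117,-0.114,0.065,0.0,0.0,-14.1,0.07,-0.117,-0.114,0.12,0.0,0.0,-14.1,0.07,-0.117,-0.114,0.148,0.0,0.0,-14.1,0.07,-0.117,-0.114,0.176,0.0,0.0,-14.1,0.07,-0.117,-0.114,0.176,0.0,0.0,-14.1,0.07]
end [ 0.4511 -0.2882  0.034 ] [3.1416 0.     2.0395]
```

>>> servo_tool --commands '[0.0,0.0,0.0,0.0,0.0,0.0,0.05,0.0,0.0,0.0,0.0,0.0,0.0,0.05,0.0,0.0,0.0,0.0,0.0,0.0,0.05,0.0,0.0,-0.021,0.0,0.0,0.0,0.05,0.0,0.0,-0.043,0.0,0.0,0.0,0.05,0.0,0.0,-0.064,0.0,0.0,0.0,0.05,0.0,0.0,-0.124,0.0,0.0,0.0,0.05,-0.047,-0.027,-0.121,0.0,0.0,-4.7,0.07,-0.094,-0.055,-0.117,0.0,0.0,-9.4,0.07,-0.141,-0.082,-0.114,0.0,0.0,-14.2,0.07]'

```text
time: 16.9
tool_pos: [0.5358, -0.1499, 0.2097]
ee_rot: [3.141, 0.001, 1.797]
wrist_force: [-0.5, -0.5, 0.3]
width: 0.0698
finger_force: 0.0
```

>>> servo_tool --commands '[-0.039,-0.038,0.003,0.0,0.0,-4.7,0.07,-0.078,-0.076,0.007,0.0,0.0,-9.4,0.07,-0.117,-0.114,0.01,0.0,0.0,-14.1,0.07,-0.117,-0.114,0.065,0.0,0.0,-14.1,0.07,-0.117,-0.114,0.065,0.0,0.0,-14.1,0.07]'

```text
time: 17.52
tool_pos: [0.4476, -0.286, 0.1391]
ee_rot: [-3.137, -0.011, 2.038]
wrist_force: [-1.1, 1.0, 0.3]
width: 0.07
finger_force: 0.0
```

```bash
python3 v.py v2 .005
```

```text
chip [0.626 0.24 ] pan [0.008 0.009] 564
[ 0.4515 -0.2879  0.1453] [3.141 0.    2.04 ] [ 1.  -0.3  0.5]
S rake [ 0.6199 -0.0114 -0.0804] 0.224 754
T rake [ 0.62   -0.0115 -0.0405] 0.098 385
```

View pics/v2.png

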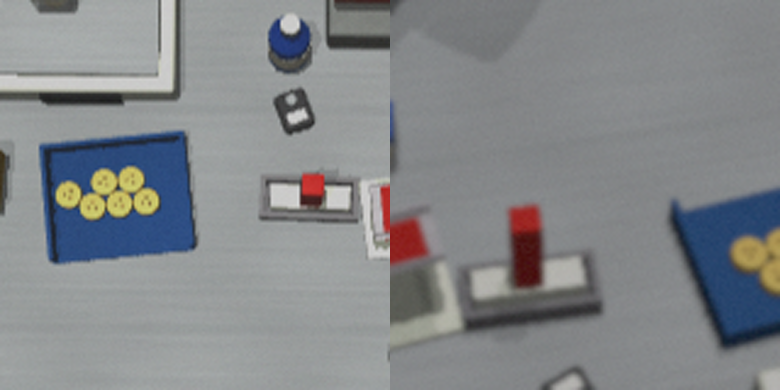

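>>> servo_tool --commands '[0,0,0.055,0,0,0,0.07,0,0,0.085,0,0,0,0.07,0,0,0.111,0,0,0,0.07,0,0,0.111,0,0,0,0.07,0,0,0.111,0,0,0,0,0,0,0.111,0,0,0,0,0,0,0.111,0,0,0,0,0,0,0.111,0,0,0,0,0,0,0.081,0,0,0,0,0,0,0.021,0,0,0,0]'

```text
time: 18.98
tool_pos: [0.4488, -0.2863, 0.1203]
ee_rot: [-3.138, -0.008, 2.039]
wrist_force: [0.8, -0.2, -0.3]
width: 0.0461
finger_force: 29.8
```

```bash
cat > place.py <<'E'
from plan import *
PSI=.109; D=np.array([.614,-.228,.09]); t=np.radians(20); H=.034
Rd=R.from_euler('z',PSI)*R.from_euler('y',-t)
def dk(x,y,z): p=D+Rd.apply([x,y,z+H]); return dict(x=p[0],y=p[1],z=p[2])
def place(P,yb,via=True):
    kw=dict(yaw=PSI+np.pi/2,tilt=t)
    if via: P.to(z=.2)
    P.to(**dk(-.002,yb,.07),**kw,wait=2).out(); P.way=[]; print('--descend')
    P.to(**dk(-.002,yb,.006),step=.02,wait=1).out(); P.way=[]; print('--touch')
    P.to(**dk(-.002,yb,-.001),step=.003,wait=1).to(**dk(-.011,yb,-.001),step=.004,wait=1).out(); P.way=[]
E
python3 - <<'E'
from place import *
P=Plan([.4511,-.2882,.124,2.0395,0.]); place(P,.108)
E
```

```text
[0.0,0.0,-0.038,0.0,0.0,0.0,0.0,0.0,0.0,-0.076,0.0,0.0,0.0,0.0,0.024,0.044,-0.073,-4.9,-0.9,5.1,0.0,0.047,0.088,-0.07,-9.9,-1.8,10.2,0.0,0.071,0.132,-0.066,-14.8,-2.7,15.3,0.0,0.094,0.175,-0.063,-19.8,-3.6,20.4,0.0,0.094,0.175,-0.063,-19.8,-3.6,20.4,0.0,0.094,0.175,-0.063,-19.8,-3.6,20.4,0.0]
end [ 0.5648 -0.1253  0.187 ] [ 2.7922 -0.      1.6798]
--descend
[0.0,0.0,0.016,0.0,0.0,0.0,0.0,0.0,0.0,0.032,0.0,0.0,0.0,0.0,0.0,0.0,0.048,0.0,0.0,0.0,0.0,0.001,0.0,0.064,0.0,0.0,0.0,0.0,0.001,0.0,0.064,0.0,0.0,0.0,0.0]
end [ 0.5864 -0.1219  0.1269] [ 2.7922 -0.      1.6798]
--touch
[0.0,0.0,0.002,0.0,0.0,0.0,0.0,0.0,0.0,0.005,0.0,0.0,0.0,0.0,0.0,0.0,0.007,0.0,0.0,0.0,0.0,0.0,0.0,0.007,0.0,0.0,0.0,0.0,0.0,-0.003,0.007,0.0,0.0,0.0,0.0,0.0,-0.006,0.007,0.0,0.0,0.0,0.0,0.0,-0.009,0.007,0.0,0.0,0.0,0.0,0.0,-0.009,0.007,0.0,0.0,0.0,0.0]
end [ 0.5804 -0.1226  0.1172] [ 2.7922 -0.      1.6798]
```

>>> servo_tool --commands '[0.0,0.0,-0.038,0.0,0.0,0.0,0.0,0.0,0.0,-0.076,0.0,0.0,0.0,0.0,0.024,0.044,-0.073,-4.9,-0.9,5.1,0.0,0.047,0.088,-0.07,-9.9,-1.8,10.2,0.0,0.071,0.132,-0.066,-14.8,-2.7,15.3,0.0,0.094,0.175,-0.063,-19.8,-3.6,20.4,0.0,0.094,0.175,-0.063,-19.8,-3.6,20.4,0.0,0.094,0.175,-0.063,-19.8,-3.6,20.4,0.0]'

```text
time: 19.98
tool_pos: [0.5643, -0.1253, 0.1859]
ee_rot: [2.794, 0.0, 1.68]
wrist_force: [-0.4, 0.2, -1.4]
width: 0.0462
finger_force: 29.8
```

>>> servo_tool --commands '[0.0,0.0,0.016,0.0,0.0,0.0,0.0,0.0,0.0,0.032,0.0,0.0,0.0,0.0,0.0,0.0,0.048,0.0,0.0,0.0,0.0,0.001,0.0,0.064,0.0,0.0,0.0,0.0,0.001,0.0,0.064,0.0,0.0,0.0,0.0]'

```text
time: 20.6
tool_pos: [0.5856, -0.1211, 0.1235]
ee_rot: [2.796, -0.002, 1.68]
wrist_force: [0.6, -0.1, -0.7]
width: 0.046
finger_force: 29.8
```

>>> servo_tool --commands '[0.0,0.0,0.002,0.0,0.0,0.0,0.0,0.0,0.0,0.005,0.0,0.0,0.0,0.0,0.0,0.0,0.007,0.0,0.0,0.0,0.0,0.0,0.0,0.007,0.0,0.0,0.0,0.0]'

```text
time: 21.1
tool_pos: [0.589, -0.1219, 0.1227]
ee_rot: [2.791, 0.002, 1.68]
wrist_force: [-6.7, -0.0, 8.3]
width: 0.0465
finger_force: 29.8
```

>>> servo_tool --commands '[0.0,-0.003,-0.002,0.0,0.0,0.0,0.0,0.0,-0.006,-0.002,0.0,0.0,0.0,0.0,0.0,-0.009,-0.002,0.0,0.0,0.0,0.0,0.0,-0.009,-0.002,0.0,0.0,0.0,0.0]'

```text
time: 21.6
tool_pos: [0.5834, -0.1225, 0.1209]
ee_rot: [2.782, 0.001, 1.678]
wrist_force: [8.5, 2.2, -1.2]
width: 0.046
finger_force: 29.7
```

>>> servo_tool --commands '[0,0.001,0.002,0,0,0,0,0,0.001,0.002,0,0,0,0,0,0.001,0.002,0,0,0,0.06,0,0.001,0.002,0,0,0,0.06,0,0.001,0.002,0,0,0,0.06,0,0.001,-0.02,0,0,0,0.06,0,0.001,-0.06,0,0,0,0.06,0,0.001,-0.11,0,0,0,0.06]'

```text
time: 22.6
tool_pos: [0.5421, -0.1261, 0.2212]
ee_rot: [2.796, -0.002, 1.68]
wrist_force: [0.5, -0.3, 0.1]
width: 0.0601
finger_force: 0.0
```

```bash
cat > next.py <<'E'
import sys
from place import *
# current commanded pose after release+retract: deck(-.010,yb,~.109)
yb,tx,ty,tyaw=map(float,sys.argv[1:])
P=Plan([0,0,0,0,.06]); k=dk(-.010,yb,.109); P.p=np.array([k['x'],k['y'],k['z']]); P.q=rot(PSI+np.pi/2,t); print(P.p.round(4))
P.to(tx,ty,.2,yaw=tyaw+np.pi/2,g=.07).to(z=.1).to(z=.034,step=.033,wait=1).to(g=0.,wait=3).to(z=.06).to(z=.125,step=.065).out()
E
python3 next.py .108 .4625 -.203 .27; cat > tubs.py <<'E'
from h import *
import sys
T,S=snapshot('top'),snapshot('scene'); o=robot.get_obs(); print(o['tool_pos'].round(4))
t=np.radians(20); c,s_=np.cos(t),np.sin(t)
V=box(-.023,.023,-.023,.023,0,.06)+[0,0,0]; V=V@np.array([[c,0,s_],[0,1,0],[-s_,0,c]])
D=np.array([.614,-.228]); 
for n,y in(('tub_red',.108),('tub_yellow',.036),('tub_blue',-.108)):
    g=[D[0]-.0066*np.cos(.109)-y*np.sin(.109),D[1]+y*np.cos(.109)-.0007]
    for k,s in(('T',T),('S',S)):
        b=near(n,s,[g[0]-.01,g[1]],.115,15)
        if b:
            r=fit([(s,b[1].astype(float))],[V+[0,0,.09-.0024]],[*g,.109]); d=r[0][:2]-D; print(n,k,'deck x',round((d[0]*np.cos(.109)+d[1]*np.sin(.109))/c,4),'y',round(-d[0]*np.sin(.109)+d[1]*np.cos(.109),4),'yaw err',round(r[0][2]-.109,3),round(r[1],3))
        else: print(n,k,'none')
cv2.imwrite(f'pics/{sys.argv[1]}.png',np.hstack([cv2.resize(T['img'][160:300,330:470],(390,390),interpolation=2),cv2.resize(S['img'][210:350,140:300],(400,390),interpolation=2)]))
E
python3 tubs.py t1
```

```text
[ 0.5443 -0.127   0.221 ]
[-0.022,-0.03,-0.004,6.7,0.5,-3.0,0.07,-0.044,-0.061,-0.007,13.3,1.1,-6.1,0.07,-0.067,-0.091,-0.011,20.0,1.6,-9.1,0.07,-0.067,-0.108,0.036,20.0,1.6,-9.1,0.07,-0.067,-0.126,0.083,20.0,1.6,-9.1,0.07,-0.067,-0.137,0.114,20.0,1.6,-9.1,0.07,-0.067,-0.148,0.145,20.0,1.6,-9.1,0.07,-0.067,-0.148,0.145,20.0,1.6,-9.1,0.07,-0.067,-0.148,0.145,20.0,1.6,-9.1,0.0,-0.067,-0.148,0.145,20.0,1.6,-9.1,0.0]
[0.0,0.0,0.0,0.0,0.0,0.0,0.0,0.0,0.0,0.0,0.0,0.0,0.0,0.0,0.0,0.0,-0.026,0.0,0.0,0.0,0.0,0.0,0.0,-0.091,0.0,0.0,0.0,0.0]
end [ 0.4627 -0.2033  0.1251] [-3.1408  0.      1.8402]
[ 0.5452 -0.1278  0.2295]
tub_red T none
tub_red S deck x -0.0073 y 0.1077 yaw err 0.006 0.077
tub_yellow T none
tub_yellow S none
tub_blue T none
tub_blue S none
```

View pics/t1.png

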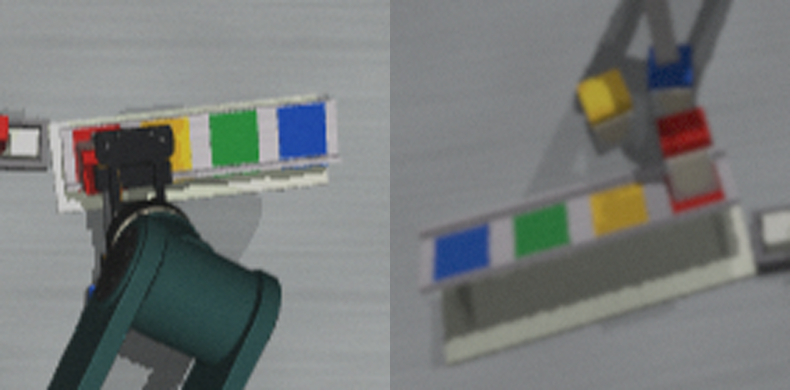

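The red tub sits flat in its bay (deck x −7 mm, y 108 mm, yaw error 0.006). Yellow is next.

>>> servo_tool --commands '[-0.022,-0.03,-0.004,6.7,0.5,-3.0,0.07,-0.044,-0.061,-0.007,13.3,1.1,-6.1,0.07,-0.067,-0.091,-0.011,20.0,1.6,-9.1,0.07,-0.067,-0.108,0.036,20.0,1.6,-9.1,0.07,-0.067,-0.126,0.083,20.0,1.6,-9.1,0.07,-0.067,-0.137,0.114,20.0,1.6,-9.1,0.07,-0.067,-0.149,0.147,20.0,1.6,-9.1,0.07,-0.067,-0.149,0.147,20.0,1.6,-9.1,0.07,-0.067,-0.149,0.147,20.0,1.6,-9.1,0.0,-0.067,-0.149,0.147,20.0,1.6,-9.1,0.0]'

```text
time: 24.25
tool_pos: [0.4627, -0.2035, 0.035]
ee_rot: [3.14, 0.003, 1.84]
wrist_force: [-0.7, 0.5, -1.3]
width: 0.0535
finger_force: 0.0
```

>>> servo_tool --commands '[0.0,0.0,0.0,0.0,0.0,0.0,0.0,0.0,0.0,0.0,0.0,0.0,0.0,0.0,0.0,0.0,-0.026,0.0,0.0,0.0,0.0,0.0,0.0,-0.076,0.0,0.0,0.0,0.0,0.0,0.0,-0.126,0.0,0.0,0.0,0.0,0.0,0.0,-0.166,0.0,0.0,0.0,0.0]'

```text
time: 25.0
tool_pos: [0.4615, -0.2028, 0.2012]
ee_rot: [3.141, 0.001, 1.84]
wrist_force: [0.3, -0.0, -1.6]
width: 0.046
finger_force: 29.9
```

```bash
python3 - <<'E'
from place import *
P=Plan([.4627,-.2033,.2,1.8402,0.]); place(P,.036,False)
E
```

```text
[-0.008,0.036,0.004,-6.7,-0.5,3.0,0.0,-0.015,0.072,0.009,-13.3,-1.1,6.1,0.0,-0.023,0.108,0.013,-20.0,-1.6,9.1,0.0,-0.023,0.108,0.013,-20.0,-1.6,9.1,0.0,-0.023,0.108,0.013,-20.0,-1.6,9.1,0.0]
end [ 0.5729 -0.1967  0.187 ] [ 2.7918e+00 -1.0000e-04  1.6798e+00]
--descend
[0.0,0.0,0.016,0.0,0.0,0.0,0.0,0.0,0.0,0.032,0.0,0.0,0.0,0.0,0.0,0.0,0.048,0.0,0.0,0.0,0.0,0.0,0.0,0.064,0.0,0.0,0.0,0.0,0.0,0.0,0.064,0.0,0.0,0.0,0.0]
end [ 0.5947 -0.1943  0.1269] [ 2.7918e+00 -1.0000e-04  1.6798e+00]
--touch
[0.0,0.0,0.002,0.0,0.0,0.0,0.0,0.0,0.0,0.005,0.0,0.0,0.0,0.0,0.0,0.0,0.007,0.0,0.0,0.0,0.0,0.0,0.0,0.007,0.0,0.0,0.0,0.0,0.0,-0.003,0.007,0.0,0.0,0.0,0.0,0.0,-0.006,0.007,0.0,0.0,0.0,0.0,0.0,-0.009,0.007,0.0,0.0,0.0,0.0,0.0,-0.009,0.007,0.0,0.0,0.0,0.0]
end [ 0.5887 -0.195   0.1172] [ 2.7918e+00 -1.0000e-04  1.6798e+00]
```

>>> servo_tool --commands '[-0.008,0.036,0.004,-6.7,-0.5,3.0,0.0,-0.015,0.072,0.009,-13.3,-1.1,6.1,0.0,-0.023,0.108,0.013,-20.0,-1.6,9.1,0.0,-0.023,0.108,0.013,-20.0,-1.6,9.1,0.0,-0.023,0.108,0.013,-20.0,-1.6,9.1,0.0]'

```text
time: 25.62
tool_pos: [0.5709, -0.1962, 0.1859]
ee_rot: [2.795, 0.0, 1.681]
wrist_force: [0.7, -0.6, -1.7]
width: 0.0457
finger_force: 29.9
```

>>> servo_tool --commands '[0,0,0.016,0,0,0,0,0,0,0.032,0,0,0,0,0,0,0.048,0,0,0,0,0,0,0.064,0,0,0,0,0,0,0.066,0,0,0,0,0,0,0.068,0,0,0,0,0,0,0.068,0,0,0,0]'

```text
time: 26.5
tool_pos: [0.5951, -0.1939, 0.1228]
ee_rot: [2.791, 0.001, 1.68]
wrist_force: [-0.7, -0.6, -1.2]
width: 0.0459
finger_force: 29.9
```

>>> servo_tool --commands '[0,-0.003,0,0,0,0,0,0,-0.006,0,0,0,0,0,0,-0.009,0,0,0,0,0,0,-0.009,0,0,0,0,0]'

```text
time: 27.0
tool_pos: [0.5909, -0.1946, 0.1227]
ee_rot: [2.78, 0.002, 1.678]
wrist_force: [10.4, 1.1, -1.6]
width: 0.0457
finger_force: 29.9
```

>>> servo_tool --commands '[0,0.001,0.002,0,0,0,0,0,0.001,0.003,0,0,0,0,0,0.001,0.003,0,0,0,0,0,0.001,0.003,0,0,0,0.06,0,0.001,0.003,0,0,0,0.06,0,0.001,0.003,0,0,0,0.06,0,0.001,-0.02,0,0,0,0.06,0,0.001,-0.06,0,0,0,0.06,0,0.001,-0.107,0,0,0,0.06]'

```text
time: 28.12
tool_pos: [0.5496, -0.1981, 0.219]
ee_rot: [2.796, -0.002, 1.68]
wrist_force: [0.3, 0.7, -0.3]
width: 0.0599
finger_force: 0.0
```

```bash
sed -i "s/('tub_yellow',.036)/('tub_yellow',.036)/" tubs.py; python3 tubs.py t2; python3 next.py .036 .439 -.134 -.075
python3 - <<'E'
from place import *
P=Plan([.439,-.134,.2,1.5708-.075,0.]); place(P,-.108,False)
E
```

```text
[ 0.5523 -0.2     0.2267]
tub_red T deck x -0.0085 y 0.1084 yaw err -0.075 0.159
tub_red S deck x -0.0079 y 0.1085 yaw err -0.022 0.067
tub_yellow T deck x -0.0079 y 0.0401 yaw err -0.697 0.716
tub_yellow S deck x -0.0075 y 0.0341 yaw err 0.034 0.131
tub_blue T none
tub_blue S none
[ 0.5521 -0.1986  0.221 ]
[0.025,-0.035,-0.005,6.6,-0.6,3.5,0.07,0.051,-0.071,-0.011,13.3,-1.2,7.0,0.07,0.076,-0.106,-0.016,19.9,-1.8,10.4,0.07,0.076,-0.123,0.031,19.9,-1.8,10.4,0.07,0.076,-0.14,0.078,19.9,-1.8,10.4,0.07,0.076,-0.152,0.109,19.9,-1.8,10.4,0.07,0.076,-0.163,0.14,19.9,-1.8,10.4,0.07,0.076,-0.163,0.14,19.9,-1.8,10.4,0.07,0.076,-0.163,0.14,19.9,-1.8,10.4,0.0,0.076,-0.163,0.14,19.9,-1.8,10.4,0.0]
[0.0,0.0,0.0,0.0,0.0,0.0,0.0,0.0,0.0,0.0,0.0,0.0,0.0,0.0,0.0,0.0,-0.026,0.0,0.0,0.0,0.0,0.001,0.0,-0.091,0.0,0.0,0.0,0.0]
end [ 0.4392 -0.1335  0.1247] [ 3.1409e+00 -6.0000e-04  1.4965e+00]
[-0.039,0.033,0.003,-4.0,0.4,-2.1,0.0,-0.077,0.066,0.005,-8.0,0.7,-4.2,0.0,-0.116,0.099,0.008,-12.0,1.1,-6.3,0.0,-0.155,0.132,0.01,-16.0,1.5,-8.3,0.0,-0.194,0.164,0.013,-19.9,1.8,-10.4,0.0,-0.194,0.164,0.013,-19.9,1.8,-10.4,0.0,-0.194,0.164,0.013,-19.9,1.8,-10.4,0.0]
end [ 0.588  -0.3397  0.187 ] [2.7933e+00 5.0000e-04 1.6791e+00]
--descend
[0.0,0.0,0.016,0.0,0.0,0.0,0.0,0.0,0.0,0.032,0.0,0.0,0.0,0.0,0.0,0.0,0.048,0.0,0.0,0.0,0.0,0.0,0.001,0.064,0.0,0.0,0.0,0.0,0.0,0.001,0.064,0.0,0.0,0.0,0.0]
end [ 0.6107 -0.3373  0.1272] [2.7933e+00 5.0000e-04 1.6791e+00]
--touch
[0.0,0.0,0.002,0.0,0.0,0.0,0.0,0.0,0.0,0.005,0.0,0.0,0.0,0.0,0.0,0.0,0.007,0.0,0.0,0.0,0.0,0.0,0.0,0.007,0.0,0.0,0.0,0.0,0.0,-0.003,0.007,0.0,0.0,0.0,0.0,0.0,-0.006,0.007,0.0,0.0,0.0,0.0,0.0,-0.009,0.007,0.0,0.0,0.0,0.0,0.0,-0.009,0.007,0.0,0.0,0.0,0.0]
end [ 0.6046 -0.338   0.1175] [2.7933e+00 5.0000e-04 1.6791e+00]
```

>>> servo_tool --commands '[0.025,-0.035,-0.005,6.6,-0.6,3.5,0.07,0.051,-0.071,-0.011,13.3,-1.2,7.0,0.07,0.076,-0.106,-0.016,19.9,-1.8,10.4,0.07,0.076,-0.123,0.031,19.9,-1.8,10.4,0.07,0.076,-0.14,0.078,19.9,-1.8,10.4,0.07,0.076,-0.152,0.109,19.9,-1.8,10.4,0.07,0.076,-0.163,0.14,19.9,-1.8,10.4,0.07,0.076,-0.163,0.14,19.9,-1.8,10.4,0.07,0.076,-0.163,0.14,19.9,-1.8,10.4,0.0,0.076,-0.163,0.14,19.9,-1.8,10.4,0.0]'

```text
time: 29.78
tool_pos: [0.4394, -0.1349, 0.0343]
ee_rot: [3.138, 0.0, 1.496]
wrist_force: [0.4, -0.3, 0.6]
width: 0.0534
finger_force: 0.0
```

>>> servo_tool --commands '[0,0,0,0,0,0,0,0,0,0,0,0,0,0,0,0,-0.026,0,0,0,0,0,0,-0.076,0,0,0,0,0,0,-0.126,0,0,0,0,0,0,-0.166,0,0,0,0]'

```text
time: 30.52
tool_pos: [0.4379, -0.1345, 0.2006]
ee_rot: [3.139, -0.0, 1.496]
wrist_force: [0.2, -0.3, -2.1]
width: 0.0463
finger_force: 29.8
```

>>> servo_tool --commands '[-0.039,0.033,0.003,-4.0,0.4,-2.1,0.0,-0.077,0.066,0.005,-8.0,0.7,-4.2,0.0,-0.116,0.099,0.008,-12.0,1.1,-6.3,0.0,-0.155,0.132,0.01,-16.0,1.5,-8.3,0.0,-0.194,0.164,0.013,-19.9,1.8,-10.4,0.0,-0.194,0.164,0.013,-19.9,1.8,-10.4,0.0,-0.194,0.164,0.013,-19.9,1.8,-10.4,0.0]'

```text
time: 31.4
tool_pos: [0.5865, -0.3396, 0.1848]
ee_rot: [2.794, -0.002, 1.68]
wrist_force: [0.5, -0.1, -1.7]
width: 0.0457
finger_force: 29.8
```

>>> servo_tool --commands '[0,0,0.016,0,0,0,0,0,0,0.032,0,0,0,0,0,0,0.048,0,0,0,0,0,0,0.064,0,0,0,0,0,0,0.066,0,0,0,0,0,0,0.068,0,0,0,0,0,0,0.068,0,0,0,0]'

```text
time: 32.28
tool_pos: [0.6103, -0.3379, 0.1223]
ee_rot: [2.792, 0.001, 1.68]
wrist_force: [-0.4, 0.9, -1.8]
width: 0.0459
finger_force: 29.8
```

>>> servo_tool --commands '[0,-0.003,0,0,0,0,0,0,-0.006,0,0,0,0,0,0,-0.008,0,0,0,0,0,0,-0.008,0,0,0,0,0]'

```text
time: 32.78
tool_pos: [0.6079, -0.338, 0.1229]
ee_rot: [2.779, 0.003, 1.68]
wrist_force: [11.7, 1.9, -1.7]
width: 0.0458
finger_force: 29.8
```

>>> servo_tool --commands '[0,0.001,0.002,0,0,0,0,0,0.001,0.003,0,0,0,0,0,0.001,0.003,0,0,0,0,0,0.001,0.003,0,0,0,0.06,0,0.001,0.003,0,0,0,0.06,0,0.001,0.003,0,0,0,0.06,0,0.001,-0.02,0,0,0,0.06,0,0.001,-0.06,0,0,0,0.06,0,0.001,-0.107,0,0,0,0.06]'

```text
time: 33.9
tool_pos: [0.566, -0.3419, 0.2189]
ee_rot: [2.795, -0.003, 1.68]
wrist_force: [0.2, -0.9, 0.9]
width: 0.0601
finger_force: 0.0
```

```bash
python3 - <<'E'
from place import *
P=Plan([0,0,0,0,.06]); k=dk(-.009,-.108,.109); P.p=np.array([k['x'],k['y'],k['z']]); P.q=rot(PSI+np.pi/2,t); print(P.p.round(4))
P.to(.48,-.3,.25,yaw=1.6,g=0.).to(.48,.1,.25).to(.525,.487,.14,yaw=2.3,wait=2).out()
E
```

```text
[ 0.5687 -0.3416  0.2213]
[0.026,-0.034,-0.028,10.0,-0.4,2.3,0.0,0.051,-0.069,-0.056,20.0,-0.8,4.5,0.0,0.108,-0.063,-0.053,20.0,-0.8,4.5,0.0,0.165,-0.057,-0.051,20.0,-0.8,4.5,0.0,0.221,-0.051,-0.049,20.0,-0.8,4.5,0.0,0.278,-0.045,-0.047,20.0,-0.8,4.5,0.0,0.335,-0.04,-0.045,20.0,-0.8,4.5,0.0,0.392,-0.034,-0.043,20.0,-0.8,4.5,0.0,0.449,-0.028,-0.041,20.0,-0.8,4.5,0.0,0.503,-0.022,-0.022,20.0,0.2,-1.1,0.0]
[0.054,0.014,0.016,0.0,0.0,-5.8,0.0,0.108,0.027,0.032,0.0,0.0,-11.5,0.0,0.162,0.041,0.047,0.0,0.0,-17.2,0.0,0.216,0.054,0.063,0.0,0.0,-23.0,0.0,0.27,0.068,0.079,0.0,0.0,-28.7,0.0,0.324,0.081,0.094,0.0,0.0,-34.4,0.0,0.324,0.081,0.094,0.0,0.0,-34.4,0.0,0.324,0.081,0.094,0.0,0.0,-34.4,0.0]
end [0.5248 0.4871 0.1405] [ 3.1415e+00 -1.0000e-04  2.2996e+00]
```

>>> servo_tool --commands '[0.026,-0.034,-0.028,10.0,-0.4,2.3,0.0,0.051,-0.069,-0.056,20.0,-0.8,4.5,0.0,0.108,-0.063,-0.053,20.0,-0.8,4.5,0.0,0.165,-0.057,-0.051,20.0,-0.8,4.5,0.0,0.221,-0.051,-0.049,20.0,-0.8,4.5,0.0,0.278,-0.045,-0.047,20.0,-0.8,4.5,0.0,0.335,-0.04,-0.045,20.0,-0.8,4.5,0.0,0.392,-0.034,-0.043,20.0,-0.8,4.5,0.0,0.449,-0.028,-0.041,20.0,-0.8,4.5,0.0,0.503,-0.022,-0.022,20.0,0.2,-1.1,0.0]'

```text
time: 35.15
tool_pos: [0.4849, 0.1564, 0.2343]
ee_rot: [3.138, 0.0, 1.702]
wrist_force: [0.4, -0.5, -0.3]
width: 0.0003
finger_force: 0.0
```

>>> servo_tool --commands '[0.054,0.014,0.016,0.0,0.0,-5.8,0.0,0.108,0.027,0.032,0.0,0.0,-11.5,0.0,0.162,0.041,0.047,0.0,0.0,-17.2,0.0,0.216,0.054,0.063,0.0,0.0,-23.0,0.0,0.27,0.068,0.079,0.0,0.0,-28.7,0.0,0.324,0.081,0.094,0.0,0.0,-34.4,0.0,0.324,0.081,0.094,0.0,0.0,-34.4,0.0,0.324,0.081,0.094,0.0,0.0,-34.4,0.0]'

```text
time: 36.15
tool_pos: [0.5235, 0.4856, 0.1385]
ee_rot: [-3.14, 0.001, 2.299]
wrist_force: [0.6, 0.0, 0.3]
width: 0.0004
finger_force: 0.0
```

```bash
python3 tubs.py t3; python3 v.py v3 .005; python3 -c "
import cv2,numpy as np
a=cv2.imread('pics/t3.png');b=cv2.imread('pics/v3.png');cv2.imwrite('pics/all3.png',np.vstack([cv2.resize(a,(700,300)),cv2.resize(b,(700,300))]))"
```

```text
[0.5243 0.4851 0.1406]
tub_red T deck x -0.0092 y 0.1108 yaw err 0.086 0.088
tub_red S deck x -0.0073 y 0.1083 yaw err 0.041 0.054
tub_yellow T deck x -0.0082 y 0.0312 yaw err -0.089 0.153
tub_yellow S deck x -0.0075 y 0.0347 yaw err 0.022 0.077
tub_blue T deck x -0.008 y -0.111 yaw err -0.09 0.091
tub_blue S deck x -0.0052 y -0.1091 yaw err 0.006 0.054
chip [0.627 0.24 ] pan [0.009 0.008] 566
[0.5237 0.486  0.1396] [3.141 0.    2.299] [-0.1 -0.2  0.4]
S rake [ 0.6188 -0.0112 -0.0317] 0.127 837
T rake [ 0.6206 -0.012  -0.0714] 0.22 346
```

View pics/all3.png

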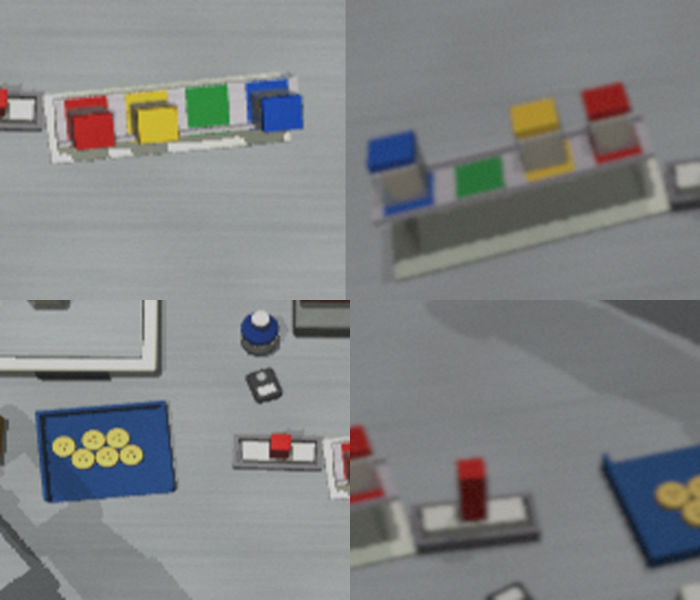

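Everything is in place: three tubs in their bays, six slices in the pan and the rake in its slot. Now I press the small yellow-box button.

>>> servo_tool --commands '[0,0,0.04,0,0,0,0,0,0,0.06,0,0,0,0,0,0,0.066,0,0,0,0,0,0,0.07,0,0,0,0,0,0,0.072,0,0,0,0,0,0,0.072,0,0,0,0]'

```text
time: 37.5
tool_pos: [0.5234, 0.4864, 0.0769]
ee_rot: [3.138, 0.001, 2.3]
wrist_force: [-10.7, -8.1, 26.4]
width: 0.0007
finger_force: 13.3
```

>>> servo_tool --commands '[0,0,0.001,0,0,0,0,0,0,0.001,0,0,0,0,0,0,-0.015,0,0,0,0,0,0,-0.06,0,0,0,0,0,0,-0.12,0,0,0,0,0,0,-0.16,0,0,0,0,0,0,-0.16,0,0,0,0]'

```text
time: 38.38
tool_pos: [0.5249, 0.4876, 0.2327]
ee_rot: [3.131, 0.001, 2.3]
wrist_force: [0.7, 0.3, 0.5]
width: 0.0005
finger_force: 0.0
```

```bash
python3 chips.py e; python3 - <<'E'
from h import *
T,S=snapshot('top'),snapshot('scene')
cv2.imwrite('pics/end.png',np.hstack([cv2.resize(T['img'][130:350,130:470],(400,260)),cv2.resize(S['img'][150:350,130:530],(400,260))]))
E
```

```text
chip [0.627 0.24 ] pan [0.009 0.008] 567
38.425 [0.5241 0.4869 0.2289] [3.137 0.    2.299] [ 0.3  0.4 -0.8]
```

View pics/end.png

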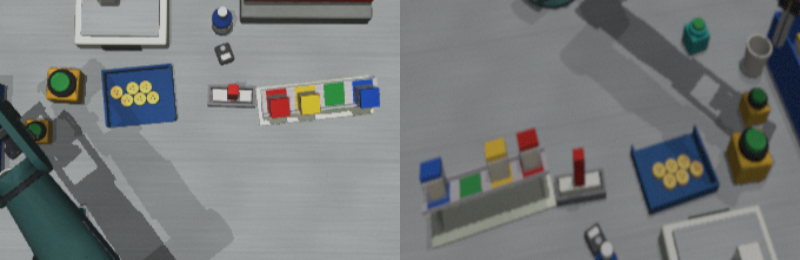

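The view shows the arm clear and all items in place. I'll check that the button really went down by probing where contact begins.

>>> servo_tool --commands '[0,0,0.06,0,0,0,0,0,0,0.12,0,0,0,0,0,0,0.14,0,0,0,0,0,0,0.144,0,0,0,0,0,0,0.144,0,0,0,0,0,0,0.144,0,0,0,0]'

```text
time: 39.28
tool_pos: [0.525, 0.4875, 0.0861]
ee_rot: [3.136, 0.001, 2.299]
wrist_force: [0.2, 0.4, 0.0]
width: 0.0006
finger_force: 0.0
```

>>> servo_tool --commands '[0,0,0.003,0,0,0,0,0,0,0.003,0,0,0,0,0,0,0.003,0,0,0,0]'

```text
time: 39.65
tool_pos: [0.5244, 0.487, 0.0813]
ee_rot: [3.138, 0.0, 2.299]
wrist_force: [2.1, 0.7, 2.4]
width: 0.0005
finger_force: 1.3
```

>>> servo_tool --commands '[0,0,0.003,0,0,0,0,0,0,0.003,0,0,0,0,0,0,0.003,0,0,0,0]'

```text
time: 40.02
tool_pos: [0.5242, 0.4869, 0.0779]
ee_rot: [3.139, 0.0, 2.299]
wrist_force: [2.0, 2.5, 4.5]
width: 0.0006
finger_force: 2.2
```

>>> servo_tool --commands '[0,0,0.003,0,0,0,0,0,0,0.003,0,0,0,0,0,0,0.003,0,0,0,0]'

```text
time: 40.4
tool_pos: [0.5243, 0.4869, 0.0772]
ee_rot: [3.138, 0.0, 2.299]
wrist_force: [0.7, -0.1, 11.2]
width: 0.0003
finger_force: 5.5
```

>>> servo_tool --commands '[0,0,0.003,0,0,0,0,0,0,0.003,0,0,0,0,0,0,0.003,0,0,0,0]'

```text
time: 40.78
tool_pos: [0.5243, 0.4869, 0.077]
ee_rot: [3.137, 0.001, 2.3]
wrist_force: [-2.2, -3.2, 17.7]
width: 0.0007
finger_force: 9.2
```

The profile shows a 5 N spring over about 6 mm, then a hard stop at 0.077, so the button is fully down. I'll let go and hand in.

>>> servo_tool --commands '[0,0,-0.02,0,0,0,0,0,0,-0.07,0,0,0,0,0,0,-0.13,0,0,0,0,0,0,-0.16,0,0,0,0,0,0,-0.16,0,0,0,0,0,0,-0.16,0,0,0,0]'

```text
time: 41.52
tool_pos: [0.5225, 0.4856, 0.2275]
ee_rot: [-3.136, -0.0, 2.3]
wrist_force: [-0.1, -0.5, -0.6]
width: 0.0004
finger_force: 0.0
```

```bash
python3 chips.py && python3 -c "
from bench import close_job
print(close_job())"
```

```text
chip [0.627 0.24 ] pan [0.009 0.008] 565
41.575 [0.5224 0.4855 0.2269] [-3.135 -0.     2.299] [-0.3  0.4 -0.1]
the job is handed in; nothing more can be done
None
```

I handed the job in at about 41.6 s (no verdict came back): all six slices are in the pan, the rake stands in its slot, the red, yellow and blue tubs (there was no green one) sit in their bays, and the green ready button was pressed right down and released.

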